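Mount the carving rest in its keyed bench socket and pin it

TASK

Mount the T-shaped carving rest on the bench: set its keyed six-sided foot in the matching pocket of the grey socket and shuffle it until it drops fully home on the pocket floor. Then lock it by pushing the red-headed pin, from either side, through both ears and the hole in the post until the head is against the ear, and let go. Leave the other things on the bench where they stand.

Things in the scene. Friction and masses are not known exactly. Their poses are not given: they have to be found in the camera images.
- socket: fixed socket, bolted down: grey base plate 104 (x) x 88 (y) x 12 mm high; on it a dark six-sided collar 16 mm high (rim 28 mm above the bench) round a hexagonal pocket 43 mm across flats (flats face x, -x and every 60 deg on). Origin: centre of the plate's underside, below the pocket's middle; z up, y along the line of the ear holes; -x faces the robot within 0.4 rad
- pocket_floor (a point): centre of the pocket's floor (the plate's top), 12 mm above the socket's underside; axes as the socket's
- keyway (a point): middle of the keyway at rim height: a slot 13 mm wide cut right through the collar's -x wall down to the pocket's floor
- ear_left (a point): centre of the hole at the outer face of the ear on the socket's +y side, 35 mm out, 44 mm above the bench. Each ear is upright, 34 mm wide (x), 8 mm thick (27 to 35 mm from the pocket's centre), its top 62 mm above the bench; its round hole along y is 14 mm wide, lightly chamfered
- ear_right (a point): the same for the ear on the socket's -y side
- rest: loose carving rest, about 0.3 kg, 88 mm high, upright on the bench at the start: brass hexagonal foot 14 mm high, 40 mm across flats, square-edged so that it catches on the rim until it is in line, flats facing x, -x and every 60 deg on, so 1.5 mm of play all round in the pocket. Origin: centre of the foot's underside, at pocket_floor when seated with its x along the socket's x; z up
- rest_key (a point): outer end of the foot's key, 28 mm from the centre on the -x side, 8 mm above the underside. The key is 10 mm wide and 14 mm high; the foot goes down only with the key in the keyway
- rest_hole (a point): middle of the square cross hole (17 x 17 mm, along the rest's y) through the aluminium post (26 mm in x, 30 mm in y), 32 mm above the underside; in line with the ear holes when seated
- rest_bar (a point): middle of the beech bar on top, 75 mm above the underside: 16 mm thick (x), 64 mm long (y), 26 mm high; the place to grip, across its thickness. Axes as the rest's
- pin: loose headed pin, about 0.12 kg, lying level on its block head at the start, shank clear of the bench. Red head 40 mm long (x from -40 to 0), 16 mm wide (y), 22 mm high; grip it there, across its width. Origin: on the head's underside below the shoulder, 11 mm under the shank's axis; x along the shank toward the tip, z up
- pin_shoulder (a point): on the shank's axis at the head's shoulder, the face that comes against the ear; the steel shank is 10 mm in diameter and 78 mm long, the last 7 mm tapered to 5 mm; axes as the pin's
- pin_tip (a point): on the shank's axis at its tip, 78 mm from the shoulder
- jar: bystander: glass jar with a dark lid, 51 mm across, 63 mm high; origin at the centre of its underside
- rough_stone: bystander: rough ochre stone, 44 x 54 mm, 70 mm high; origin at the centre of its underside
- post: bystander: upright red-brown wood post, 30 x 32 mm, 75 mm high; origin at the centre of its underside
- wood_slip: bystander: flat red-brown wood block, 50 (x) x 85 (y) x 18 mm; origin at the centre of its underside
- tape: bystander: small white tape roll lying flat, 57 mm across, 19 mm high; origin at the centre of its underside
- disc: bystander: small carved disc, 39 mm across, 12 mm high; origin at the centre of its underside
Things that resemble listed ones, but are neither listed nor needed, are in the scene too. Of the things that look like the pin, the larger one is meant.

How it is judged:
By the outcome, as a careful person would: the job done as asked, in the order asked, and still so for the second after the job is handed in, with the robot touching nothing.
It also fails if it takes over 54 s, if anything falls off the work surface, if the arm or the gripper's body presses on something with over 40 N, if the wrist force passes 120 N, or if a joint passes its speed limit or range.

ROBOT

A 6-joint arm with a two-finger parallel gripper is mounted at the origin on a cart in front of the work surface, level with it; the furniture and walls round the work are solid. World frame = base frame: x ahead of the robot, y to its left, z up, the work surface at z = 0. Lengths are in m, angles in degrees, forces in N, time in s.
With the tool pointing down it reaches from about 0.4 to 0.825 m from the base axis. Payload 7 kg.
Tool frame: the origin (TCP) lies midway between the tips of the shut fingers; the grasp point (between the pads) lies 19 mm behind it; z points along the fingers, y is the direction in which the jaws open and shut (so a half turn about z gives the same grasp; the last joint's range is limited). The gripper opens to 88 mm and grips with 3 to 60 N. Pads are 19 mm wide; open, the fingers measure 130 mm over their backs; the gripper's body (78 mm by 193 mm) begins 47 mm behind the grasp point.
Start: joints at [82.855, 20.546, 0.682, 0, -70.136, -16.507], TCP at [0.271, 0.618, 0.227] pointing down, gripper open.
Joint ranges: [-176.03, 176.03], [-82.01, 121.73], [-58.28, 71.71], [-173.87, 95.51], [-174.79, -0.11], [-173.66, 173.66]. Speed limits (degrees/s): [136.94, 136.94, 172.46, 180, 180, 180].

INTERFACE

Orientations are given as [roll, pitch, yaw] about the fixed x, y, z axes, in that order (R = Rz(yaw) Ry(pitch) Rx(roll)).
In Python, from plant import get_state, capture, close_job gives the robot as it stands.
- The arm moves only by the tool apply_moves, never from a script. Its argument "commands" is a list of rows, each an object with "grip": the opening, from 0 (shut) to 1 (fully open); "dp": the shift along the tool's x, y, z in mm, a list of three; "yaw": the turn about the tool's z in rad. A call has 1 to 12 rows; each row is the pose to reach, as a shift and turn from the pose commanded when the call began, along the tool's axes at that moment; what a row does not reach only later rows make up. A row lasts 1/8 s, in which the tool goes at most 62.5 mm and 10.7 degrees, less where a joint would pass 70% of its speed; a pose out of reach is approached as far as the arm can. A call with a gripper value outside its range is refused whole. The fingers move at their own pace and stop on an object; "newtons" is the grip in N (left out, the last holds). Time passes only in rows, so rows that repeat a pose let the fingers close. It gives the time, the measured TCP pose, the force and the opening at its end, in the units of the state.
- get_state(): the state, without advancing time (a new reading comes with each control period).
- capture(name): name is "side" or "top" or "wrist"; returns a dict with "color" (420x560x3 uint8, red, green, blue), "camera_matrix" (3x3 intrinsics, pixels), "xyz" and "rotation" of the camera in the world; the wrist camera has in their place "T_tool_cam" (4x4, takes a point from camera to tool coordinates, whose origin is the TCP and whose axes are the flange's). Camera axes: x right, y up, looking along -z (the intrinsics and any distortion apply to the point x, -y, -z); pixel columns grow to the right and rows downward; lengths in m; the calibration is good to about 2 mm. The wrist camera is an equidistant fisheye: a pixel r from the principal point sees the ray r / f radians off the axis. A picture is of the moment at which its call begins: read the wrist's pose just before it. There is no depth.
- close_job(): hands the job in, once; it reports no verdict.
The state is a dict: "time_s": time; "joints": joint angles; "qd": joint speeds; "joint_torque": joint torques, N m; "tcp_pos": TCP position; "eef_rot": TCP orientation; "contact_force": force on the tool from outside, world axes, zero at the start; "moment": the same for the moment, N m; "gripper_width": finger opening in m.
Only numpy, scipy, OpenCV 4.12 (cv2) and the standard library are available. Lean on these libraries where they do the work, as an engineer would, in place of code of your own. Each camera call takes 0.05 s, during which the arm holds its last target.

## Working session

There is one attempt and no reset: what is moved stays moved. The work goes in short steps, Python scripts to look and compute and a tool call to move; the robot and the scene stay as the last step left them, time stands still between calls to the robot, and variables do not carry over. Pictures are saved under pics/ and viewed, and the job is handed in when it is done.

Besides the shell and the picture viewer there is one more tool, called after ">>>" by a JSON object that holds its "api" and its "payload", one argument or row to a line. apply_moves: Moves the arm, as the interface text tells. Its arguments: {"type":"object","properties":{"commands":{"type":"array","items":{"type":"object","properties":{"grip":{"type":"number"},"dp":{"type":"array","items":{"type":"number"}},"yaw":{"type":"number"}}}},"newtons":{"type":"number"}},"required":["commands"]}

```bash
mkdir -p pics; cat > h.py <<'E'
import numpy as np, cv2, pickle
from scipy.spatial.transform import Rotation as R
from plant import get_state, capture
def grab(n,out):
    s=get_state(); c=capture(n); c['state']=s
    pickle.dump(c,open(f'pics/{out}.pkl','wb'))
    cv2.imwrite(f'pics/{out}.png',c['color'][:,:,::-1]); return c
def load(o): return pickle.load(open(f'pics/{o}.pkl','rb'))
def campose(c):
    if 'T_tool_cam' in c:
        T=np.eye(4);s=c['state'];T[:3,:3]=R.from_euler('xyz',s['eef_rot'],degrees=True).as_matrix();T[:3,3]=s['tcp_pos']
        T=T@np.array(c['T_tool_cam']);return T[:3,3],T[:3,:3],True
    r=np.array(c['rotation']); 
    return np.array(c['xyz']),r,False
def ray(c,u,v):
    p,r,f=campose(c);K=np.array(c['camera_matrix'])
    a=np.array([(u-K[0,2])/K[0,0],(v-K[1,2])/K[1,1]])
    if f:
        t=np.linalg.norm(a);d=np.array([*(a/max(t,1e-9)*np.sin(t)),np.cos(t)])
    else: d=np.array([*a,1])
    d=d*[1,-1,-1];return p,r@d
def onz(c,u,v,z):
    p,d=ray(c,u,v);return p+d*(z-p[2])/d[2]
def proj(c,P):
    p,r,f=campose(c);K=np.array(c['camera_matrix']);q=r.T@(np.array(P)-p);q=q*[1,-1,-1]
    if f:
        n=np.hypot(q[0],q[1]);t=np.arctan2(n,q[2]);a=q[:2]/max(n,1e-9)*t
    else: a=q[:2]/q[2]
    return np.array([a[0]*K[0,0]+K[0,2],a[1]*K[1,1]+K[1,2]])
def crop(o,x0,y0,x1,y1,k,out):
    im=cv2.imread(f'pics/{o}.png')[y0:y1,x0:x1];cv2.imwrite(f'pics/{out}.png',cv2.resize(im,None,fx=k,fy=k,interpolation=cv2.INTER_CUBIC))
E
python3 - <<'E'
from h import *
for n in ['side','top','wrist']:
    c=grab(n,n+'0'); print(n,{k:np.round(v,4).tolist() for k,v in c.items() if k not in('color','state')})
    print({k:v for k,v in c.items() if k not in('color','state','xyz','rotation','T_tool_cam','camera_matrix')})
print(get_state())
E
```

```text
side {'camera_matrix': [[438.1704, 0.0, 281.703], [0.0, 438.1704, 207.2254], [0.0, 0.0, 1.0]], 'xyz': [0.7223, 0.5125, 0.9443], 'rotation': [32.5031, -0.7874, 161.4827]}
{}
top {'camera_matrix': [[393.8179, 0.0, 277.4625], [0.0, 393.8179, 206.9486], [0.0, 0.0, 1.0]], 'xyz': [0.4648, 0.0275, 1.0372], 'rotation': [5.078, -1.623, -89.8033]}
{}
wrist {'camera_matrix': [[325.1923, 0.0, 276.3455], [0.0, 325.1923, 208.8733], [0.0, 0.0, 1.0]], 'T_tool_cam': [[-0.0002, 0.9658, 0.2594, 0.0702], [1.0, 0.0002, -0.0001, -0.0003], [-0.0002, 0.2594, -0.9658, -0.1571], [0.0, 0.0, 0.0, 1.0]]}
{}
{'time_s': 0.15, 'joints': array([ 8.28555391e+01,  2.05814338e+01,  6.45584368e-01, -1.38090746e-02,
       -7.01384816e+01, -1.65058692e+01]), 'qd': array([-0.04813857, -0.13103779,  0.16848295, -0.02057674,  0.0212495 ,
       -0.00838599]), 'joint_torque': array([-3.22022679e-03, -5.83271599e+01,  2.93289614e+01,  7.00115472e+00,
        8.79134343e-03, -1.08695576e-04]), 'tcp_pos': array([0.270669  , 0.6179323 , 0.22584517]), 'eef_rot': array([ 1.79925043e+02, -8.67201406e-03, -2.36550244e+01]), 'contact_force': array([-0.08969363,  0.62494752, -0.3752268 ]), 'moment': array([-0.02374858, -0.07275094, -0.03209137]), 'gripper_width': 0.08784844361446974}
```

```bash
sed -i "s/r=np.array(c\['rotation'\]); /r=R.from_euler('xyz',c['rotation'],degrees=True).as_matrix()/" h.py; python3 -c "
import cv2
for n in ['side0','top0']:
    cv2.imwrite('pics/%sx.png'%n,cv2.resize(cv2.imread('pics/%s.png'%n),None,fx=1.4,fy=1.4,interpolation=cv2.INTER_CUBIC))"
```

```text
(no output)
```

View pics/top0.png

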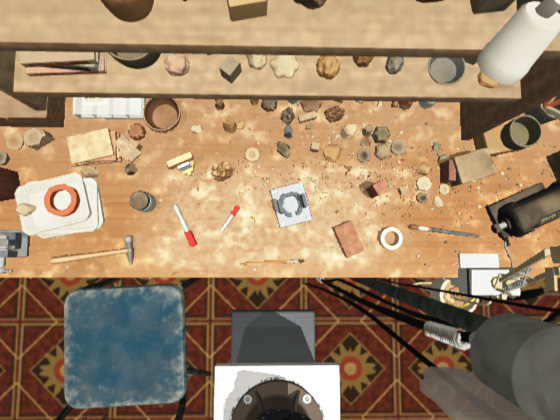

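View pics/side0.png

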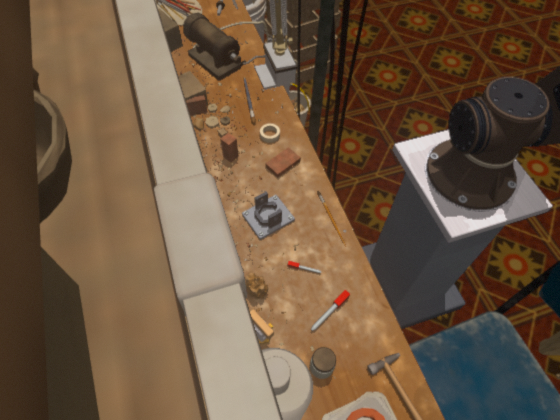

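View pics/wrist0.png

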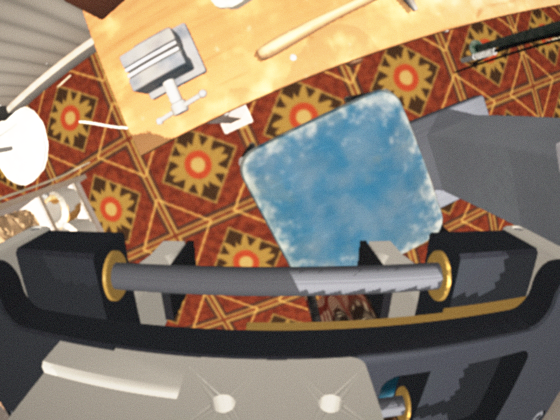

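```bash
python3 - <<'E'
from h import *
crop('top0',155,140,255,260,5,'c1'); crop('top0',255,170,325,240,8,'c2'); crop('side0',230,180,360,400,3,'c3');crop('side0',235,180,305,250,8,'c4')
a=load('top0')
for uv in [(185,225),(230,220),(290,205),(183,162)]: print(uv,onz(a,*uv,0))
E
```

```text
(185, 225) [0.50820461 0.24028647 0.        ]
(230, 220) [0.52188924 0.12306443 0.        ]
(290, 205) [ 0.5624489  -0.03481404  0.        ]
(183, 162) [0.67533482 0.2495875  0.        ]
```

View pics/c1.png

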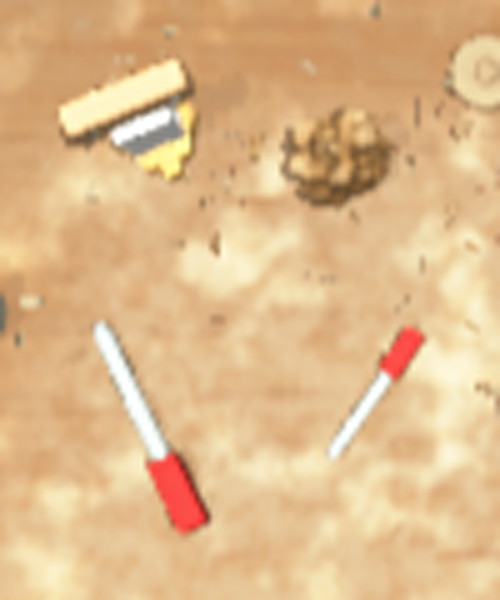

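View pics/c2.png

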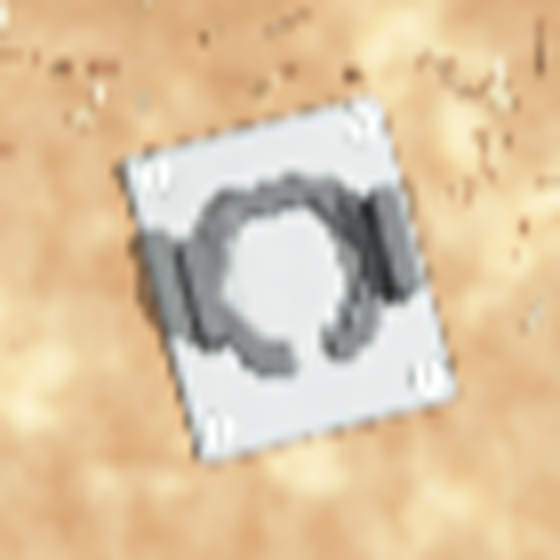

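View pics/c3.png

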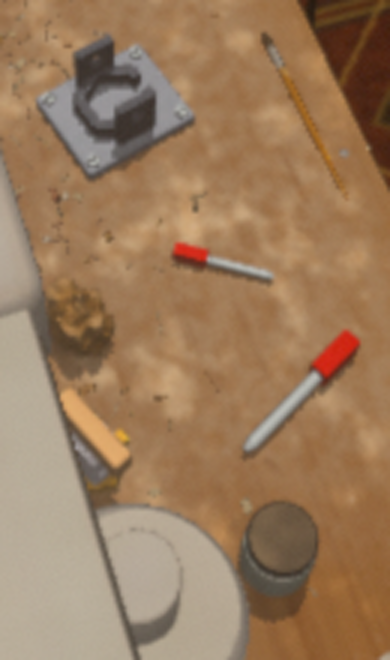

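View pics/c4.png

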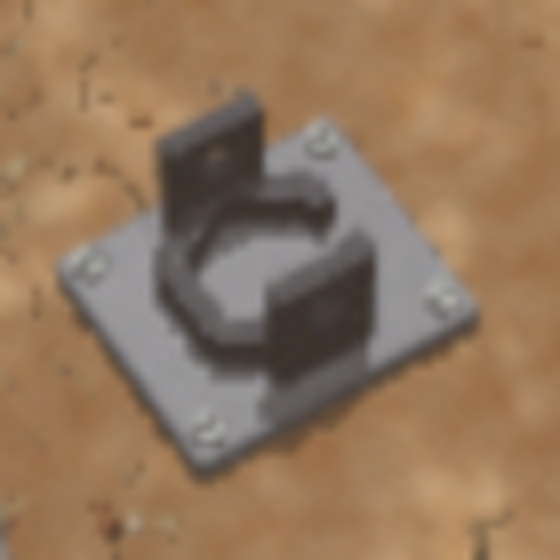

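```bash
python3 - <<'E'
from h import *
a=load('top0');b=load('side0')
def xz(r):
    p,d=r;return d[0]/d[2],p[0]-d[0]/d[2]*p[2]  # x=m z+c  (not exact as y varies but edge along y)
for tr in [(300,97),(200,95)]:
  for sr in [(240,265),(275,400),(212,150)]:
    m1,c1=xz(ray(a,*tr));m2,c2=xz(ray(b,*sr));z=(c2-c1)/(m1-m2);print(tr,sr,'x',m1*z+c1,'z',z, 'y',[ (p+d*(z-p[2])/d[2])[1] for p,d in (ray(a,*tr),ray(b,*sr))])
for tr in [(300,45),(300,57)]:
  for sr in [(190,400),(120,30)]:
    m1,c1=xz(ray(a,*tr));m2,c2=xz(ray(b,*sr));z=(c2-c1)/(m1-m2);print('up',tr,sr,'x',m1*z+c1,'z',z)
# fit with points
# rest bar top: z=.088 corners from c1
f=lambda x,y:(155+x/5,140+y/5)
for p in [(57,105),(183,58),(190,85),(65,137)]: print('bar',onz(a,*f(*p),.088))
for p in [(148,462),(176,450),(210,518),(185,533)]: print('head',onz(a,*f(*p),.022))
print('tip',onz(a,*f(100,323),.011))
g=lambda x,y:(255+x/8,170+y/8)
for p in [(122,160),(378,95),(457,393),(203,462)]: print('plate',onz(a,*g(*p),.012))
E
```

```text
(300, 97) (240, 265) x 0.6909094703005829 z 0.4396893292522748 y [np.float64(-0.023982309428363328), np.float64(0.27528912658407145)]
(300, 97) (275, 400) x 0.6970689450346058 z 0.42341551986524273 y [np.float64(-0.025383421629489148), np.float64(0.43634617328519115)]
(300, 97) (212, 150) x 0.6820626290533179 z 0.46306336914240837 y [np.float64(-0.02196989477480563), np.float64(0.10214159042630921)]
(200, 95) (240, 265) x 0.6910503632170752 z 0.4419515685514198 y [np.float64(0.13136320164639917), np.float64(0.2763525319210589)]
(200, 95) (275, 400) x 0.6971852938935494 z 0.4258140328238669 y [np.float64(0.1341802739349623), np.float64(0.4366967532541618)]
(200, 95) (212, 150) x 0.682236152551035 z 0.4651367758560195 y [np.float64(0.12731584236521332), np.float64(0.10390962074481247)]
up (300, 45) (190, 400) x 0.7860638084234535 z 0.41981834898568565
up (300, 45) (120, 30) x 0.7717567141924062 z 0.4473086823448705
up (300, 57) (190, 400) x 0.7928433731484789 z 0.3640259899944136
up (300, 57) (120, 30) x 0.7767564657584829 z 0.3970331366471011
bar [0.65955967 0.27081736 0.088     ]
bar [0.68335064 0.21055723 0.088     ]
bar [0.67002922 0.2068686  0.088     ]
bar [0.64386716 0.26652644 0.088     ]
head [0.48836031 0.23633284 0.022     ]
head [0.49455018 0.22223717 0.022     ]
head [0.45994996 0.20418296 0.022     ]
head [0.45229009 0.21670368 0.022     ]
tip [0.56063419 0.265136   0.011     ]
plate [0.60052252 0.01780432 0.012     ]
plate [ 0.6226962  -0.06636534  0.012     ]
plate [ 0.52458903 -0.09202184  0.012     ]
plate [ 0.50169235 -0.00904566  0.012     ]
```

```bash
cat >> h.py <<'E'
def goto(x,y,z,yaw,base=None):
    s=get_state();p=np.array(s['tcp_pos']);r=s['eef_rot']
    if base is not None: p=np.array(base[:3]);r=[180,0,base[3]]
    M=R.from_euler('xyz',[180,0,r[2]],degrees=True).as_matrix()
    d=M.T@(np.array([x,y,z])-p)*1000
    w=-((yaw-r[2]+180)%360-180)
    print('dp',np.round(d,1).tolist(),'yaw rad',round(np.radians(w),4),'deg',round(w,1),'rows>=',max(np.linalg.norm(d)/62.5,abs(w)/10.7).round(1))
E
python3 -c "
from h import *
goto(.54,.20,.23,15)"
```

```text
dp [414.4, 274.8, -4.2] yaw rad -0.6747 deg -38.7 rows>= 8.0
```

>>> {"api": "apply_moves", "payload": {
  "commands": [
    {"grip": 1,"dp": [414,275,-4],"yaw": -0.675},
    {"grip": 1,"dp": [414,275,-4],"yaw": -0.675},
    {"grip": 1,"dp": [414,275,-4],"yaw": -0.675},
    {"grip": 1,"dp": [414,275,-4],"yaw": -0.675},
    {"grip": 1,"dp": [414,275,-4],"yaw": -0.675},
    {"grip": 1,"dp": [414,275,-4],"yaw": -0.675},
    {"grip": 1,"dp": [414,275,-4],"yaw": -0.675},
    {"grip": 1,"dp": [414,275,-4],"yaw": -0.675},
    {"grip": 1,"dp": [414,275,-4],"yaw": -0.675},
    {"grip": 1,"dp": [414,275,-4],"yaw": -0.675},
    {"grip": 1,"dp": [414,275,-4],"yaw": -0.675}
  ]
}}

```text
time_s: 1.52
tcp_pos: [0.5392, 0.2012, 0.2305]
eef_rot: [-180.0, 0.0, 15.1]
contact_force: [0.2, -0.5, -0.3]
gripper_width: 0.0879
```

```bash
python3 - <<'E'
from h import *
c=grab('wrist','w1'); s=c['state'];print(s['time_s'],s['tcp_pos'],s['eef_rot'],np.abs(s['qd']).max(),s['contact_force'])
for P in [(.664,.239,.088),(.5624,-.037,.012),(.56,.265,.011)]: print(proj(c,P))
E
```

```text
1.525 [0.53921158 0.20121261 0.23050808] [-1.79994244e+02  5.44009831e-03  1.50980631e+01] 0.5640239628456829 [ 0.20187977 -0.48237516 -0.34610086]
[271.77241722  59.15905081]
[452.88907932 215.37314245]
[228.0920921  152.82939656]
```

View pics/w1.png

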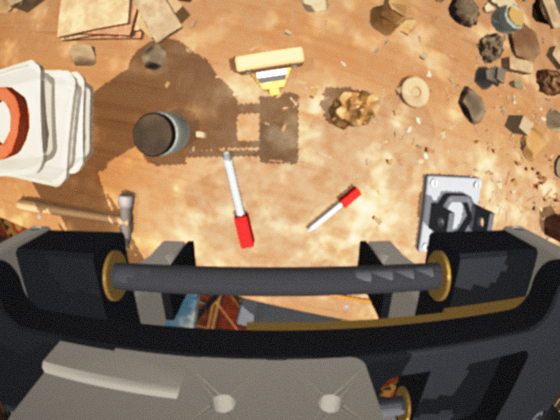

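```bash
python3 - <<'E'
from h import *
crop('w1',225,35,315,105,8,'c5'); crop('w1',200,140,300,260,5,'c6'); crop('w1',400,165,500,265,6,'c7')
E
```

```text
(no output)
```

View pics/c5.png

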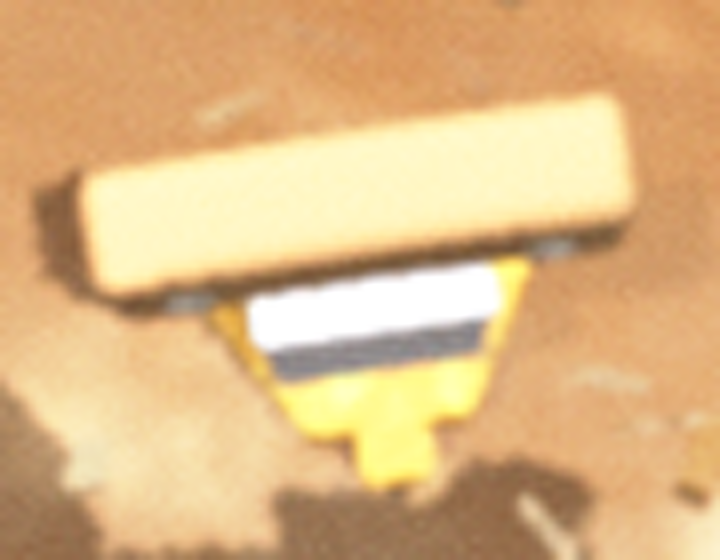

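View pics/c6.png

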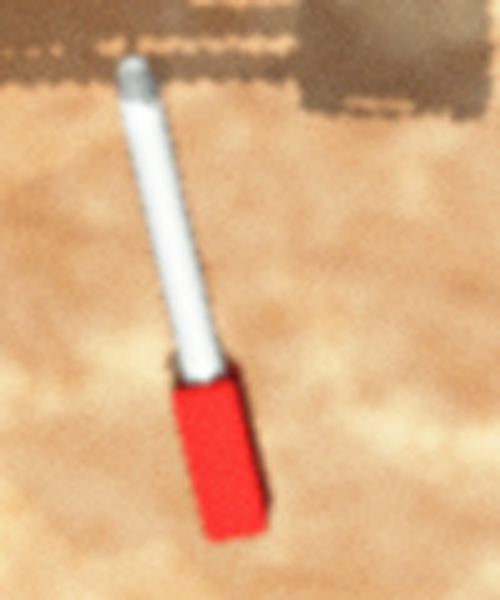

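View pics/c7.png

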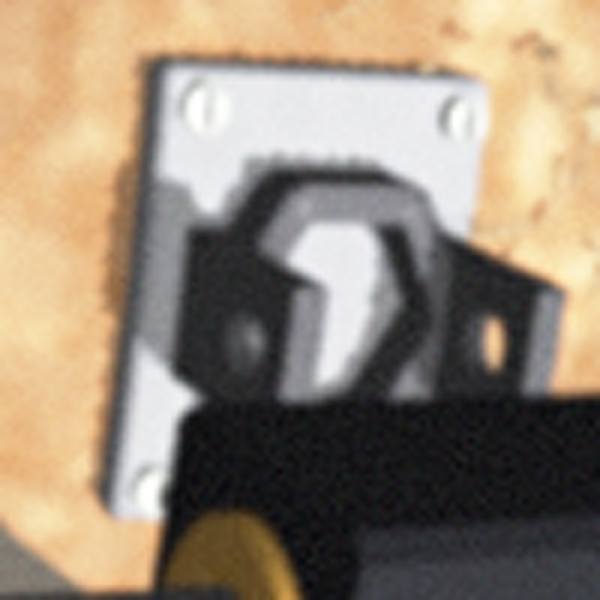

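```bash
cat >> h.py <<'E'
from scipy.optimize import least_squares
def fit(c,obj,pix,x0,z0=0):
    obj=np.array(obj,float);pix=np.array(pix,float)
    def w(t):
        cc,ss=np.cos(t[2]),np.sin(t[2]);return np.c_[cc*obj[:,0]-ss*obj[:,1]+t[0],ss*obj[:,0]+cc*obj[:,1]+t[1],obj[:,2]+z0]
    f=lambda t:np.concatenate([proj(c,P)-q for P,q in zip(w(t),pix)])
    r=least_squares(f,[x0[0],x0[1],np.radians(x0[2])],x_scale=[.01,.01,.1]);
    print('pose',np.round(r.x[:2],4),'yaw',np.degrees(r.x[2]).round(2),'res',np.round(r.fun,1));return r.x
E
python3 - <<'E'
from h import *
c=load('w1');a=load('top0')
q=lambda L,x0,y0,k:[(x0+(x+.5)/k-.5,y0+(y+.5)/k-.5) for x,y in L]
bar=[(.008,.032,.088),(.008,-.032,.088),(-.008,-.032,.088),(-.008,.032,.088)]
fit(c,bar,q([(80,172),(620,93),(634,215),(98,296)],225,35,8),(.664,.239,22))
fit(a,bar,q([(57,105),(183,58),(190,85),(65,137)],155,140,5),(.664,.239,22))
pin=[(0,.008,.022),(0,-.008,.022),(-.04,-.008,.022),(-.04,.008,.022),(.078,0,.011)]
fit(c,pin,q([(173,388),(237,375),(268,527),(210,543),(132,58)],200,140,5),(.49,.23,27))
fit(a,pin,q([(148,462),(176,450),(210,518),(185,533),(100,323)],155,140,5),(.49,.23,27))
pl=[(.052,.044,.012),(.052,-.044,.012),(-.052,-.044,.012),(-.052,.044,.012)]
fit(a,pl,q([(122,160),(378,95),(457,393),(203,462)],255,170,8),(.56,-.03,15))
fit(c,pl[:2]+pl[3:],q([(163,62),(487,80),(108,505)],400,165,6),(.56,-.03,15))
goto(.60,.215,.13,-67.6)
E
```

```text
pose [0.6643 0.2415] yaw 23.55 res [-1.2 -0.3  0.7 -0.7  1.6  0.5 -1.   0.6]
pose [0.6652 0.2397] yaw 22.2 res [-0.2  0.  -0.6 -0.1  0.3  0.5  0.5 -0.3]
pose [0.4927 0.2328] yaw 26.85 res [-0.7  0.1 -0.3  0.1  1.1  0.8 -0.1  0.   0.1 -0.9]
pose [0.4925 0.2301] yaw 27.63 res [ 0.   0.2  0.1 -0.3  0.3  0.1 -0.4 -0.  -0.   0. ]
pose [ 0.5635 -0.0363] yaw 15.0 res [-0.3 -0.3  0.  -0.5  0.5  0.4 -0.3  0.3]
pose [ 0.5634 -0.0327] yaw 14.16 res [ 0.2 -1.3  1.  -0.8 -0.8  2.3]
dp [62.3, 2.7, 100.6] yaw rad 1.4438 deg 82.7 rows>= 7.7
```

```bash
python3 - <<'E'
from h import *
goto(.60,.213,.14,-67.2)
goto(.6647,.2406,.13,-67.2)
goto(.6647,.2406,.056,-67.2)
E
```

```text
dp [61.7, 4.6, 90.6] yaw rad 1.4368 deg 82.3 rows>= 7.7
dp [131.4, -5.1, 100.6] yaw rad 1.4368 deg 82.3 rows>= 7.7
dp [131.4, -5.1, 174.6] yaw rad 1.4368 deg 82.3 rows>= 7.7
```

>>> {"api": "apply_moves", "payload": {
  "commands": [
    {"grip": 1,"dp": [62,5,50],"yaw": 1.437},
    {"grip": 1,"dp": [62,5,90],"yaw": 1.437},
    {"grip": 1,"dp": [62,5,90],"yaw": 1.437},
    {"grip": 1,"dp": [62,5,90],"yaw": 1.437},
    {"grip": 1,"dp": [62,5,90],"yaw": 1.437},
    {"grip": 1,"dp": [62,5,90],"yaw": 1.437},
    {"grip": 1,"dp": [62,5,90],"yaw": 1.437},
    {"grip": 1,"dp": [62,5,90],"yaw": 1.437},
    {"grip": 1,"dp": [100,0,100],"yaw": 1.437},
    {"grip": 1,"dp": [131,-5,100],"yaw": 1.437},
    {"grip": 1,"dp": [131,-5,100],"yaw": 1.437}
  ]
}}

```text
time_s: 2.95
tcp_pos: [0.6657, 0.241, 0.1295]
eef_rot: [180.0, -0.0, -67.2]
contact_force: [-0.9, 0.8, -0.9]
gripper_width: 0.0874
```

```bash
python3 - <<'E'
from h import *
c=grab('wrist','w2');grab('top','t2'); s=get_state();print(s['time_s'],s['tcp_pos'],s['eef_rot'],np.abs(s['qd']).max(),s['contact_force'],s['joints'])
crop('t2',120,100,260,240,4,'t2c')
goto(.6647,.2406,.056,-67.2)
E
```

```text
3.05 [0.66411408 0.23993949 0.12993939] [ 1.79934948e+02 -4.36717363e-04 -6.72401157e+01] 1.1097213674504056 [ 0.61327079  0.11148198 -0.13373138] [ 3.56173839e+01  2.72161716e+01 -1.92669714e+00 -1.60766026e-02
 -6.09206505e+01 -1.28496785e+01]
dp [-0.4, -0.8, 73.9] yaw rad -0.0007 deg -0.0 rows>= 1.2
```

View pics/w2.png

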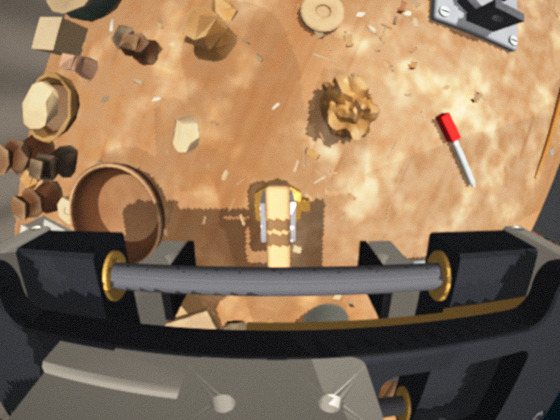

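View pics/t2c.png

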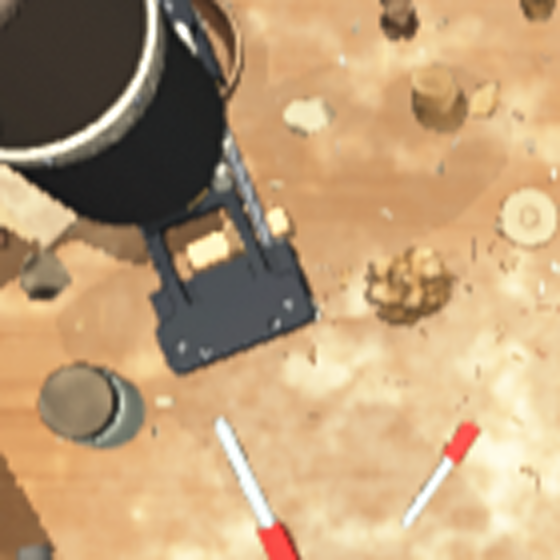

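```bash
python3 - <<'E'
from h import *
c=load('w2')
for z in (.03,.05,.07):
  for u,v in [(162,210),(150,185),(163,235),(277,190),(277,262)]:
    P=onz(c,u,v,z);s=c['state'];M=R.from_euler('xyz',[180,0,-67.2],degrees=True).as_matrix()
    print(z,(u,v),P.round(3),'tool',(M.T@(P-s['tcp_pos'])*1000).round(0))
fit(c,[(.008,-.032,.088),(-.008,-.032,.088)],[(266,188),(291,188)],(.664,.24,22))
E
```

```text
0.03 (162, 210) [0.756 0.279 0.03 ] tool [  0. -98. 100.]
0.03 (150, 185) [0.773 0.262 0.03 ] tool [  22. -107.  100.]
0.03 (163, 235) [0.749 0.3   0.03 ] tool [-23. -99. 100.]
0.03 (277, 190) [0.672 0.226 0.03 ] tool [ 17.   0. 100.]
0.03 (277, 262) [0.648 0.284 0.03 ] tool [-46.   0. 100.]
0.05 (162, 210) [0.751 0.271 0.05 ] tool [  6. -90.  80.]
0.05 (150, 185) [0.767 0.256 0.05 ] tool [ 26. -99.  80.]
0.05 (163, 235) [0.744 0.291 0.05 ] tool [-15. -92.  80.]
0.05 (277, 190) [0.674 0.222 0.05 ] tool [21. -0. 80.]
0.05 (277, 262) [0.651 0.275 0.05 ] tool [-37.  -0.  80.]
0.07 (162, 210) [0.746 0.263 0.07 ] tool [ 11. -83.  60.]
0.07 (150, 185) [0.761 0.249 0.07 ] tool [ 29. -91.  60.]
0.07 (163, 235) [0.74  0.281 0.07 ] tool [ -8. -84.  60.]
0.07 (277, 190) [0.675 0.218 0.07 ] tool [25. -0. 60.]
0.07 (277, 262) [0.655 0.267 0.07 ] tool [-28.  -0.  60.]
pose [0.6642 0.2426] yaw 22.78 res [-0.3  0.   0.3  0. ]
```

>>> {"api": "apply_moves", "payload": {
  "commands": [
    {"grip": 0.5,"dp": [-1,0,10],"yaw": 0},
    {"grip": 0.5,"dp": [-1,0,40],"yaw": 0},
    {"grip": 0.5,"dp": [-1,0,74],"yaw": 0},
    {"grip": 0.5,"dp": [-1,0,74],"yaw": 0},
    {"grip": 0.1,"dp": [-1,0,74],"yaw": 0},
    {"grip": 0.1,"dp": [-1,0,74],"yaw": 0},
    {"grip": 0.1,"dp": [-1,0,74],"yaw": 0},
    {"grip": 0.1,"dp": [-1,0,74],"yaw": 0}
  ],
  "newtons": 40
}}

```text
time_s: 4.05
tcp_pos: [0.6651, 0.2404, 0.0581]
eef_rot: [-179.9, 0.0, -67.3]
contact_force: [-1.4, -0.1, 6.6]
gripper_width: 0.0249
```

>>> {"api": "apply_moves", "payload": {
  "commands": [
    {"grip": 0.1,"dp": [0,0,0]},
    {"grip": 0.1,"dp": [0,0,0]}
  ]
}}

```text
$.commands[0]: bad value
```

>>> {"api": "apply_moves", "payload": {
  "commands": [
    {"grip": 0.1,"dp": [0,0,0],"yaw": 0},
    {"grip": 0.1,"dp": [0,0,0],"yaw": 0}
  ]
}}

```text
time_s: 4.3
tcp_pos: [0.6651, 0.2404, 0.0581]
eef_rot: [-179.9, 0.0, -67.3]
contact_force: [-1.2, -0.4, 7.0]
gripper_width: 0.0248
```

>>> {"api": "apply_moves", "payload": {
  "commands": [
    {"grip": 0.4,"dp": [0,0,0],"yaw": 0},
    {"grip": 0.4,"dp": [0,0,-10],"yaw": 0},
    {"grip": 0.4,"dp": [0,0,-10],"yaw": 0},
    {"grip": 0.1,"dp": [0,0,-10],"yaw": 0},
    {"grip": 0.1,"dp": [0,0,-10],"yaw": 0},
    {"grip": 0.1,"dp": [0,0,-10],"yaw": 0},
    {"grip": 0.1,"dp": [0,0,-10],"yaw": 0},
    {"grip": 0.1,"dp": [0,0,-10],"yaw": 0}
  ]
}}

```text
time_s: 5.3
tcp_pos: [0.6644, 0.2399, 0.0662]
eef_rot: [180.0, -0.0, -67.3]
contact_force: [0.9, 1.3, -2.3]
gripper_width: 0.0155
```

```bash
python3 - <<'E'
from h import *
c=grab('wrist','w3'); s=get_state();print(s['time_s'],s['tcp_pos'],s['eef_rot'],s['contact_force'],s['gripper_width'])
crop('w3',220,150,340,250,6,'c8')
E
```

```text
5.35 [0.66433525 0.23989704 0.06622583] [ 1.79966616e+02 -3.04555551e-04 -6.73164838e+01] [ 0.58520735  0.34498494 -2.00227888] 0.015460406005147679
```

View pics/c8.png

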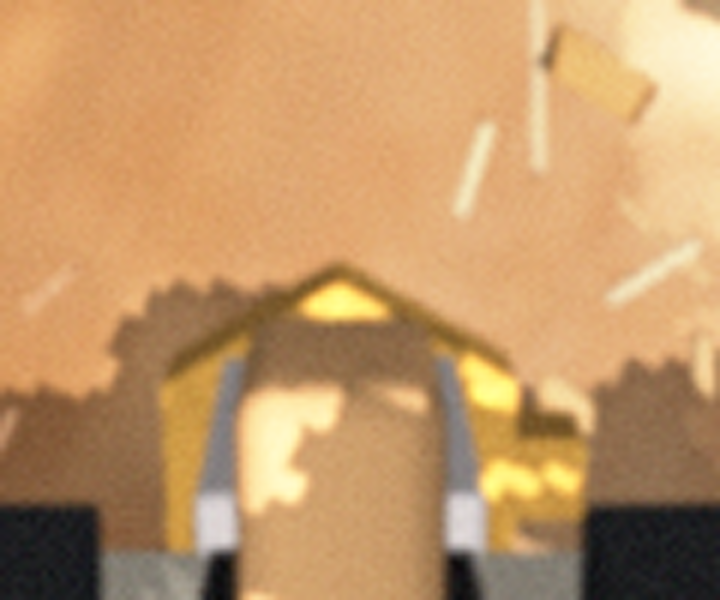

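```bash
python3 - <<'E'
from h import *
c=load('w3')
q=lambda L,x0,y0,k:[(x0+(x+.5)/k-.5,y0+(y+.5)/k-.5) for x,y in L]
for o,p in [([(.008,-.032,.088),(-.008,-.032,.088)],[(240,388),(441,388)]),([(0,-.0231,.014),(.02,-.0115,0),(-.02,-.0115,0.014)],[(340,278),(165,368),(522,375)]),
 ([(.008,-.032,.088),(-.008,-.032,.088),(0,-.0231,.014),(0,-.0231,0)],[(240,388),(441,388),(340,278),(338,262)])]:
  fit(c,o,q(p,220,150,6),(.6643,.24,22.8))
E
```

```text
pose [0.6647 0.2411] yaw 22.64 res [-1.7  0.   1.7  0. ]
pose [0.6638 0.241 ] yaw 26.19 res [-0.9  0.9  1.3 -0.9 -0.4 -0.2]
pose [0.6647 0.2412] yaw 22.6 res [-1.7  0.2  1.7  0.2 -0.1  0.6  0.2 -1.1]
```

```bash
python3 - <<'E'
from h import *
goto(.6643,.24,.106,-67.2)
goto(.56,.21,.12,-67.2)
goto(.544,.037,.175,-75.2)
E
```

```text
dp [-0.1, -0.0, -39.8] yaw rad -0.002 deg -0.1 rows>= 0.6
dp [-12.7, 107.8, -53.8] yaw rad -0.002 deg -0.1 rows>= 1.9
dp [140.8, 189.3, -108.8] yaw rad 0.1376 deg 7.9 rows>= 4.2
```

>>> {"api": "apply_moves", "payload": {
  "commands": [
    {"grip": 0.1,"dp": [0,0,-15],"yaw": 0},
    {"grip": 0.1,"dp": [0,0,-40],"yaw": 0},
    {"grip": 0.1,"dp": [-5,50,-50],"yaw": 0},
    {"grip": 0.1,"dp": [-13,108,-60],"yaw": 0},
    {"grip": 0.1,"dp": [10,125,-100],"yaw": 0},
    {"grip": 0.1,"dp": [60,155,-109],"yaw": 0.07},
    {"grip": 0.1,"dp": [110,175,-109],"yaw": 0.138},
    {"grip": 0.1,"dp": [141,189,-109],"yaw": 0.138},
    {"grip": 0.1,"dp": [141,189,-109],"yaw": 0.138},
    {"grip": 0.1,"dp": [141,189,-109],"yaw": 0.138}
  ]
}}

```text
time_s: 6.6
tcp_pos: [0.5448, 0.0372, 0.1764]
eef_rot: [-179.9, 0.0, -75.2]
contact_force: [0.2, 0.5, -2.8]
gripper_width: 0.0154
```

```bash
python3 - <<'E'
from h import *
c=grab('wrist','w4'); s=c['state'];print(s['time_s'],s['tcp_pos'],s['eef_rot'],s['contact_force'],s['gripper_width'],s['qd'])
E
```

```text
6.6 [0.54483341 0.03715651 0.17639279] [-1.79928807e+02  1.25516193e-02 -7.52408169e+01] [ 0.18807058  0.51140749 -2.79709007] 0.015408538470497198 [ 0.94979956  0.47842535  0.05327688 -0.17170456  0.1409145   0.03912223]
```

View pics/w4.png

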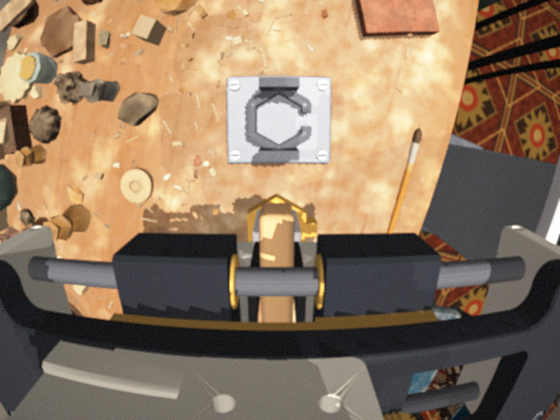

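```bash
python3 - <<'E'
from h import *
crop('w4',215,60,345,170,6,'c9');crop('w4',225,180,335,250,7,'c10')
E
```

```text
(no output)
```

View pics/c9.png

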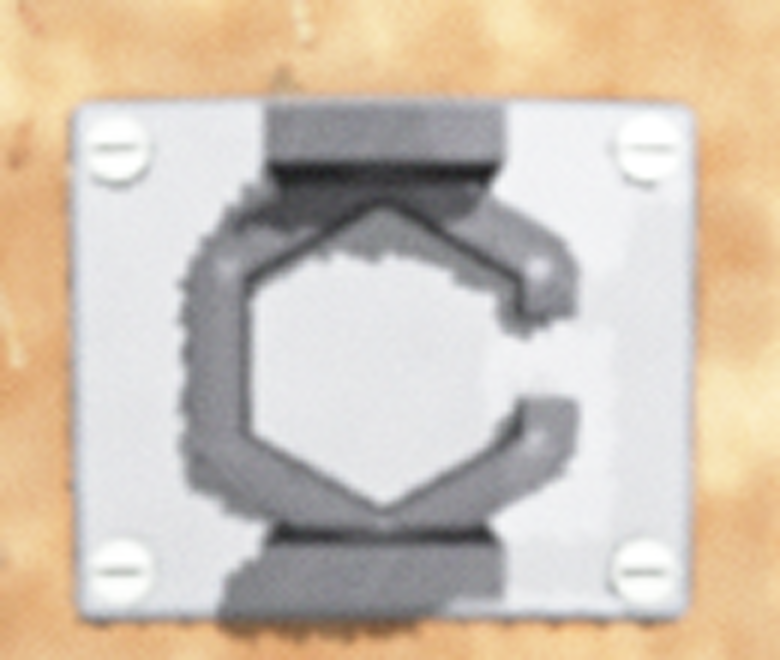

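View pics/c10.png

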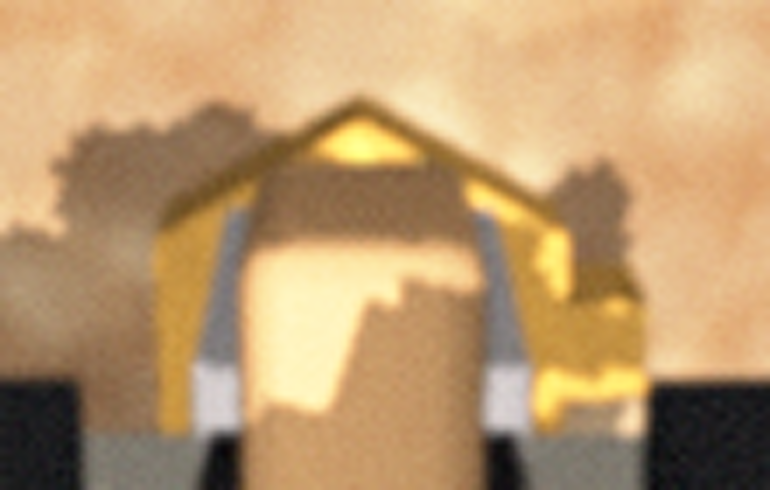

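```bash
python3 - <<'E'
from h import *
c=load('w4')
q=lambda L,x0,y0,k:[(x0+(x+.5)/k-.5,y0+(y+.5)/k-.5) for x,y in L]
pl=[(.052,-.044,.012),(-.052,-.044,.012),(-.052,.044,.012),(.052,.044,.012)]
pp=q([(75,103),(692,103),(692,612),(80,615)],215,60,6)
hx=[(0,-.0248,.028),(0,.0248,.028),(.0215,-.0124,.028),(.0215,.0124,.028)]
hp=q([(382,203),(385,510),(247,276),(247,435)],215,60,6)
er=[(.017,-.035,.062),(-.017,-.035,.062),(.017,-.027,.062),(-.017,-.027,.062)]
ep=q([(265,100),(505,100),(268,165),(503,165)],215,60,6)
fit(c,pl,pp,(.56,-.036,15));fit(c,hx,hp,(.56,-.036,15));fit(c,er,ep,(.56,-.036,15))
S=fit(c,pl+hx+er,pp+hp+ep,(.56,-.036,15))
o=[(.008,-.032,.088),(-.008,-.032,.088),(0,-.0231,.014),(0,-.0231,0)];p=q([(243,243),(482,243),(362,115),(362,95)],225,180,7)
Rr=fit(c,o,p,(.545,.037,15),z0=.1102)
fit(c,o[2:]+[(.02,-.0115,0),(-.02,-.0115,0)],p[2:]+q([(160,225),(572,225)],225,180,7),(.545,.037,15),z0=.1102)
ca=np.cos(S[2]);sa=np.sin(S[2]);d=S[:2]-Rr[:2];print('rest->socket in socket axes',[ca*d[0]+sa*d[1],-sa*d[0]+ca*d[1]])
E
```

```text
pose [ 0.5623 -0.0357] yaw 15.0 res [-1.6 -1.2  1.7 -1.4  0.9  1.4 -1.   1.2]
pose [ 0.5623 -0.0351] yaw 14.91 res [ 0.4 -0.9  0.   0.6 -0.3  0.2 -0.1  0.1]
pose [ 0.5624 -0.0349] yaw 14.89 res [-0.7  0.7  0.7  0.7 -1.1 -0.7  1.1 -0.7]
pose [ 0.5623 -0.0352] yaw 15.03 res [-1.8 -0.6  1.5 -1.   0.8  1.8 -1.1  1.8  0.4 -1.   0.1  0.5 -0.3  0.2
 -0.   0.  -0.6  0.4  0.8  0.3 -1.  -1.   1.2 -1.1]
pose [0.5453 0.0384] yaw 14.69 res [-1.4  0.2  1.4  0.2  0.   0.5  0.  -1. ]
pose [0.5447 0.0396] yaw 15.05 res [ 0.2  2.5  0.2  0.8  1.1 -1.7 -1.6 -2. ]
rest->socket in socket axes [np.float64(-0.0026659663376411395), np.float64(-0.07549094100948167)]
```

```bash
python3 - <<'E'
from h import *
goto(.5626,-.0361,.1764,-75.05)
goto(.5626,-.0361,.100,-75.05)
E
```

```text
dp [75.7, 1.6, -0.2] yaw rad -0.0026 deg -0.2 rows>= 1.2
dp [75.7, 1.6, 76.2] yaw rad -0.0026 deg -0.2 rows>= 1.7
```

>>> {"api": "apply_moves", "payload": {
  "commands": [
    {"grip": 0.1,"dp": [40,1.6,0],"yaw": -0.003},
    {"grip": 0.1,"dp": [75.7,1.6,0],"yaw": -0.003},
    {"grip": 0.1,"dp": [75.7,1.6,0],"yaw": -0.003},
    {"grip": 0.1,"dp": [75.7,1.6,30],"yaw": -0.003},
    {"grip": 0.1,"dp": [75.7,1.6,60],"yaw": -0.003},
    {"grip": 0.1,"dp": [75.7,1.6,74],"yaw": -0.003},
    {"grip": 0.1,"dp": [75.7,1.6,76],"yaw": -0.003},
    {"grip": 0.1,"dp": [75.7,1.6,76],"yaw": -0.003},
    {"grip": 0.1,"dp": [75.7,1.6,76],"yaw": -0.003}
  ]
}}

```text
time_s: 7.78
tcp_pos: [0.563, -0.0364, 0.1006]
eef_rot: [-179.9, -0.0, -75.0]
contact_force: [0.2, -0.6, -1.8]
gripper_width: 0.0157
```

```bash
python3 - <<'E'
from h import *
c=grab('wrist','w5'); s=c['state'];print(s['time_s'],s['tcp_pos'],s['eef_rot'],s['contact_force'],s['gripper_width'])
goto(.5626,-.0361,.078,-75.05)
crop('w5',215,130,345,250,6,'c11')
E
```

```text
7.775 [ 0.56304291 -0.0363666   0.10064951] [-1.79897906e+02 -9.50130458e-03 -7.50291736e+01] [ 0.21189734 -0.60603133 -1.81033981] 0.01567008136091589
dp [-0.4, 0.3, 22.6] yaw rad 0.0002 deg 0.0 rows>= 0.4
```

View pics/c11.png

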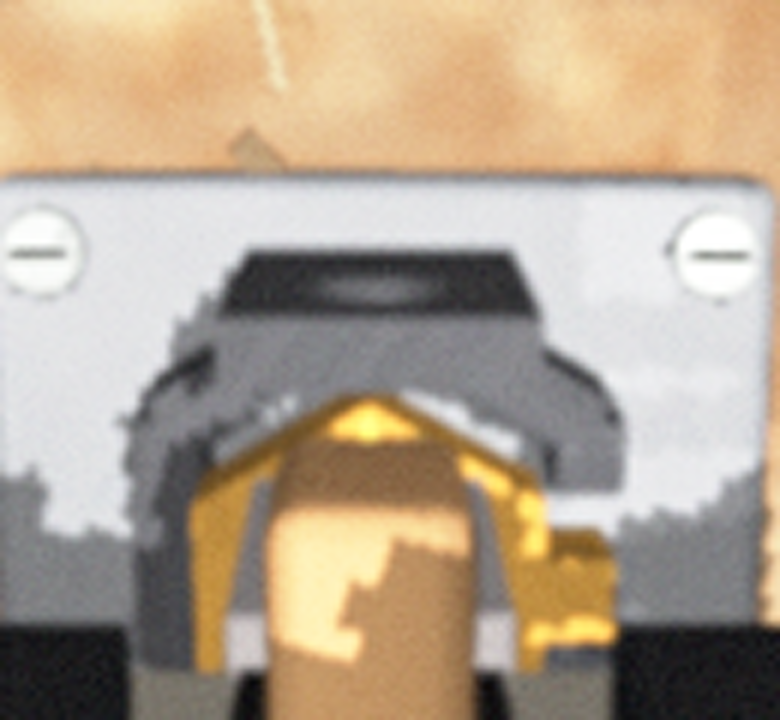

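>>> {"api": "apply_moves", "payload": {
  "commands": [
    {"grip": 0.1,"dp": [0,0.3,4],"yaw": 0},
    {"grip": 0.1,"dp": [0,0.3,8],"yaw": 0},
    {"grip": 0.1,"dp": [0,0.3,11],"yaw": 0},
    {"grip": 0.1,"dp": [0,0.3,11],"yaw": 0}
  ]
}}

```text
time_s: 8.32
tcp_pos: [0.5618, -0.0368, 0.0881]
eef_rot: [180.0, 0.0, -75.0]
contact_force: [0.2, -1.0, -2.4]
gripper_width: 0.0156
```

>>> {"api": "apply_moves", "payload": {
  "commands": [
    {"grip": 0.1,"dp": [0,0,4],"yaw": 0},
    {"grip": 0.1,"dp": [0,0,8],"yaw": 0},
    {"grip": 0.1,"dp": [0,0,10.5],"yaw": 0},
    {"grip": 0.1,"dp": [0,0,10.5],"yaw": 0},
    {"grip": 0.1,"dp": [0,0,10.5],"yaw": 0}
  ]
}}

```text
time_s: 8.95
tcp_pos: [0.5621, -0.0367, 0.0782]
eef_rot: [-180.0, -0.0, -75.0]
contact_force: [0.8, -0.5, 0.4]
gripper_width: 0.0157
```

>>> {"api": "apply_moves", "payload": {
  "commands": [
    {"grip": 0.1,"dp": [0,0,2],"yaw": 0},
    {"grip": 0.1,"dp": [0,0,2],"yaw": 0}
  ]
}}

```text
time_s: 9.2
tcp_pos: [0.5624, -0.0368, 0.078]
eef_rot: [-179.9, -0.0, -75.0]
contact_force: [-5.8, -0.4, 17.6]
gripper_width: 0.0154
```

>>> {"api": "apply_moves", "payload": {
  "commands": [
    {"grip": 0.5,"dp": [0,0,-1.5],"yaw": 0},
    {"grip": 0.5,"dp": [0,0,-1.5],"yaw": 0},
    {"grip": 0.5,"dp": [0,0,-1.5],"yaw": 0},
    {"grip": 0.5,"dp": [0,0,-20],"yaw": 0},
    {"grip": 0.5,"dp": [0,0,-70],"yaw": 0},
    {"grip": 0.5,"dp": [0,0,-90],"yaw": 0}
  ]
}}

```text
time_s: 9.95
tcp_pos: [0.5633, -0.0366, 0.1686]
eef_rot: [-179.8, -0.0, -75.0]
contact_force: [0.5, -0.6, -0.1]
gripper_width: 0.0436
```

```bash
python3 - <<'E'
from h import *
c=grab('wrist','w6'); s=c['state'];print(s['time_s'],s['tcp_pos'],s['eef_rot'],s['contact_force'],s['gripper_width'])
goto(.40,.185,.17,27.2)
crop('w6',200,120,360,250,5,'c12')
E
```

```text
9.95 [ 0.56332014 -0.03656414  0.1686396 ] [-1.79811357e+02 -3.38527185e-02 -7.50245769e+01] [ 0.50948584 -0.57493863 -0.07831915] 0.04362759689088477
dp [-256.4, 101.2, 0.5] yaw rad -1.7839 deg -102.2 rows>= 9.6
```

View pics/c12.png

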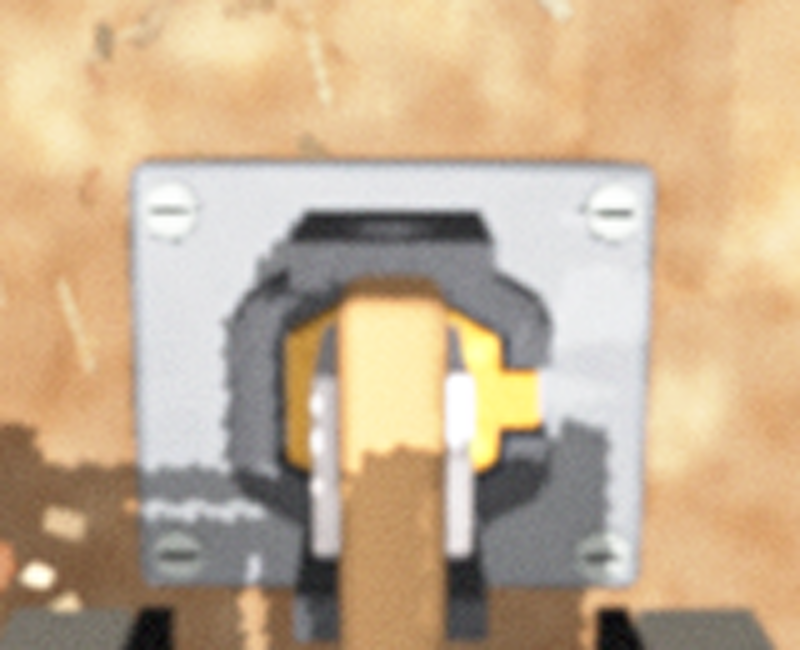

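>>> {"api": "apply_moves", "payload": {
  "commands": [
    {"grip": 0.5,"dp": [-40,0,0],"yaw": 0},
    {"grip": 0.5,"dp": [-256,101,0],"yaw": -1.784},
    {"grip": 0.5,"dp": [-256,101,0],"yaw": -1.784},
    {"grip": 0.5,"dp": [-256,101,0],"yaw": -1.784},
    {"grip": 0.5,"dp": [-256,101,0],"yaw": -1.784},
    {"grip": 0.5,"dp": [-256,101,0],"yaw": -1.784},
    {"grip": 0.5,"dp": [-256,101,0],"yaw": -1.784},
    {"grip": 0.5,"dp": [-256,101,0],"yaw": -1.784},
    {"grip": 0.5,"dp": [-256,101,0],"yaw": -1.784},
    {"grip": 0.5,"dp": [-256,101,0],"yaw": -1.784},
    {"grip": 0.5,"dp": [-256,101,0],"yaw": -1.784},
    {"grip": 0.5,"dp": [-256,101,0],"yaw": -1.784}
  ]
}}

```text
time_s: 11.5
tcp_pos: [0.3983, 0.1845, 0.1658]
eef_rot: [180.0, 0.0, 27.1]
contact_force: [0.1, 0.6, -0.1]
gripper_width: 0.0436
```

```bash
python3 - <<'E'
from h import *
c=grab('wrist','w7'); s=c['state'];print(s['time_s'],s['tcp_pos'],s['eef_rot'],np.abs(s['qd']).max(),s['gripper_width'])
for P in [(.4926,.2315,.022),(.562,.267,.011)]:print(proj(c,P))
E
```

```text
11.5 [0.39829266 0.18453761 0.165789  ] [1.79995582e+02 2.06396426e-02 2.71249070e+01] 3.183646400448212 0.04356922438460318
[277.34421942  85.63992102]
[277.33830716  10.34439067]
```

View pics/w7.png

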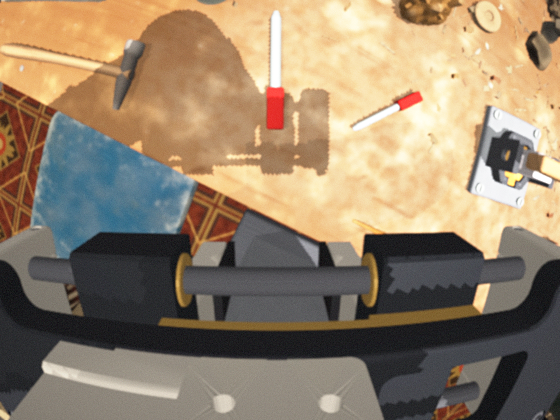

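```bash
python3 - <<'E'
from h import *
crop('w7',240,0,310,140,5,'c13')
E
```

```text
(no output)
```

View pics/c13.png

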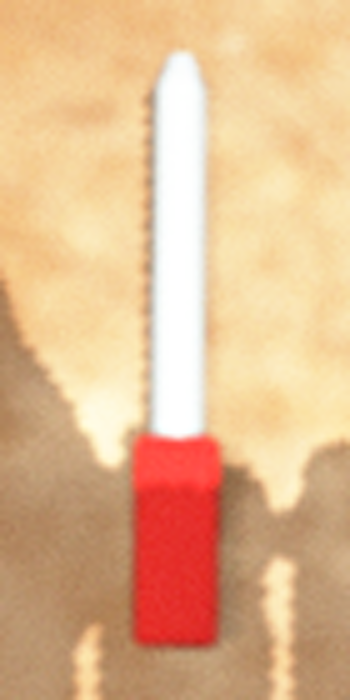

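```bash
python3 - <<'E'
from h import *
c=load('w7')
q=lambda L,x0,y0,k:[(x0+(x+.5)/k-.5,y0+(y+.5)/k-.5) for x,y in L]
pin=[(0,.008,.022),(0,-.008,.022),(-.04,-.008,.022),(-.04,.008,.022),(.078,0,.011)]
t=fit(c,pin,q([(135,437),(219,437),(218,645),(135,645),(181,52)],240,0,5),(.49,.23,27))
y=t[2];g=t[:2]-.030*np.array([np.cos(y),np.sin(y)]);print(g)
goto(*g,.05,np.degrees(y)); goto(*g,.006,np.degrees(y))
E
```

```text
pose [0.4913 0.2331] yaw 26.74 res [-0.3 -0.9  0.5 -0.8  0.4  0.6 -0.5  0.5 -0.1  0.7]
[0.46450375 0.21961901]
dp [74.9, -1.2, 115.8] yaw rad 0.0052 deg 0.3 rows>= 2.2
dp [74.9, -1.2, 159.8] yaw rad 0.0052 deg 0.3 rows>= 2.8
```

>>> {"api": "apply_moves", "payload": {
  "commands": [
    {"grip": 0.5,"dp": [73,-1,40],"yaw": 0.005},
    {"grip": 0.5,"dp": [73,-1,90],"yaw": 0.005},
    {"grip": 0.5,"dp": [73,-1,118],"yaw": 0.005},
    {"grip": 0.5,"dp": [73,-1,118],"yaw": 0.005},
    {"grip": 0.5,"dp": [73,-1,118],"yaw": 0.005},
    {"grip": 0.5,"dp": [73,-1,118],"yaw": 0.005}
  ]
}}

```text
time_s: 12.3
tcp_pos: [0.4636, 0.2196, 0.0498]
eef_rot: [-179.9, -0.2, 26.9]
contact_force: [0.8, -0.9, 0.2]
gripper_width: 0.0439
```

```bash
python3 - <<'E'
from h import *
s=get_state();print(s['tcp_pos'],s['eef_rot'],np.abs(s['qd']).max(),s['contact_force'])
goto(.4645,.2196,.007,26.74)
E
```

```text
[0.46362667 0.21963696 0.0498255 ] [-1.79947605e+02 -1.75685189e-01  2.68799133e+01] 0.3001645894327288 [ 0.76229781 -0.92276007  0.23132353]
dp [0.8, 0.4, 42.8] yaw rad 0.0024 deg 0.1 rows>= 0.7
```

>>> {"api": "apply_moves", "payload": {
  "commands": [
    {"grip": 0.5,"dp": [0.5,0,20],"yaw": 0.002},
    {"grip": 0.5,"dp": [0.5,0,42],"yaw": 0.002},
    {"grip": 0.5,"dp": [0.5,0,42.5],"yaw": 0.002},
    {"grip": 0.5,"dp": [0.5,0,42.5],"yaw": 0.002},
    {"grip": 0.1,"dp": [0.5,0,42.5],"yaw": 0.002},
    {"grip": 0.1,"dp": [0.5,0,42.5],"yaw": 0.002},
    {"grip": 0.1,"dp": [0.5,0,42.5],"yaw": 0.002},
    {"grip": 0.1,"dp": [0.5,0,42.5],"yaw": 0.002},
    {"grip": 0.1,"dp": [0.5,0,42.5],"yaw": 0.002}
  ],
  "newtons": 50
}}

```text
time_s: 13.42
tcp_pos: [0.4634, 0.2191, 0.0058]
eef_rot: [-180.0, -0.0, 26.8]
contact_force: [-0.6, 0.1, 5.0]
gripper_width: 0.0156
```

```bash
python3 - <<'E'
from h import *
goto(.5202,.1224,.10,-75.05)
E
```

```text
dp [7.1, 111.9, -94.2] yaw rad 1.7772 deg 101.8 rows>= 9.5
```

>>> {"api": "apply_moves", "payload": {
  "commands": [
    {"grip": 0.1,"dp": [0,0,-40],"yaw": 0},
    {"grip": 0.1,"dp": [0,0,-94],"yaw": 0.1},
    {"grip": 0.1,"dp": [7,112,-94],"yaw": 1.777},
    {"grip": 0.1,"dp": [7,112,-94],"yaw": 1.777},
    {"grip": 0.1,"dp": [7,112,-94],"yaw": 1.777},
    {"grip": 0.1,"dp": [7,112,-94],"yaw": 1.777},
    {"grip": 0.1,"dp": [7,112,-94],"yaw": 1.777},
    {"grip": 0.1,"dp": [7,112,-94],"yaw": 1.777},
    {"grip": 0.1,"dp": [7,112,-94],"yaw": 1.777},
    {"grip": 0.1,"dp": [7,112,-94],"yaw": 1.777},
    {"grip": 0.1,"dp": [7,112,-94],"yaw": 1.777},
    {"grip": 0.1,"dp": [7,112,-94],"yaw": 1.777}
  ]
}}

```text
time_s: 14.92
tcp_pos: [0.5197, 0.1221, 0.0992]
eef_rot: [180.0, -0.0, -75.0]
contact_force: [-0.9, -0.7, -0.4]
gripper_width: 0.0155
```

```bash
python3 - <<'E'
from h import *
c=grab('wrist','w8'); s=c['state'];print(s['time_s'],s['tcp_pos'],s['eef_rot'],np.abs(s['qd']).max(),s['gripper_width'],s['contact_force'])
crop('w8',200,0,350,250,3,'c14')
E
```

```text
14.925 [0.5197082  0.12205312 0.09917309] [ 1.79956661e+02 -2.78456787e-03 -7.49898514e+01] 5.758406810298677 0.015470204231364942 [-0.9080853  -0.66886464 -0.37638263]
```

View pics/w8.png

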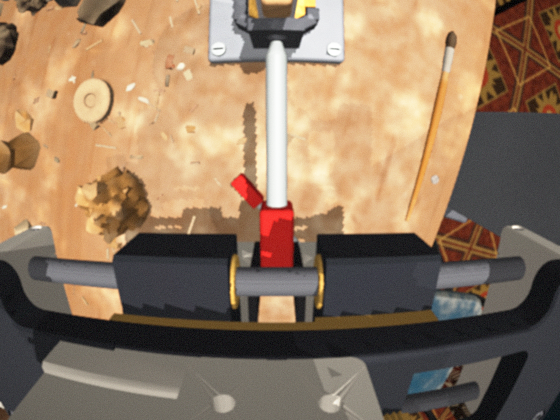

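View pics/c14.png

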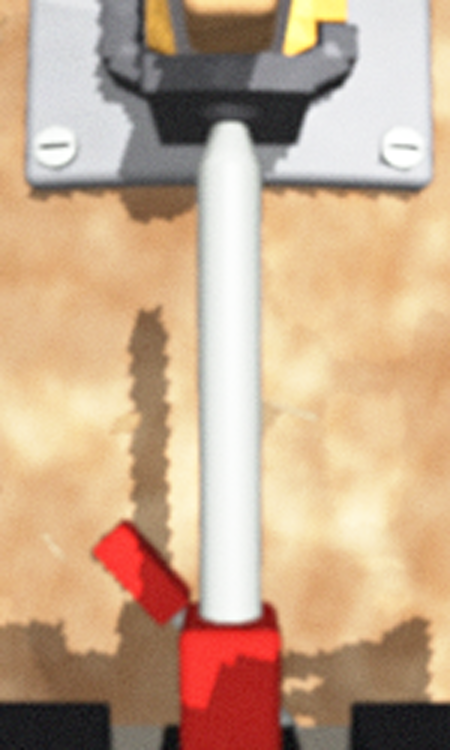

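```bash
python3 - <<'E'
from h import *
c=load('w8');s=c['state'];M=R.from_euler('xyz',s['eef_rot'],degrees=True).as_matrix()
P=lambda t:np.array(s['tcp_pos'])+M@(np.array(t)/1000)
q=lambda x,y,x0,y0,k:(x0+(x+.5)/k-.5,y0+(y+.5)/k-.5)
print('seen tip',q(232,125,200,0,3),'shoulder top',q(184,612,200,0,3),q(279,617,200,0,3))
for z in(-9,-5.2,-1): print('tip',z,proj(c,P((108.8,0,z))))
for x in (29,30,31,32): print('sh',x,proj(c,P((x,-8,-16.2))),proj(c,P((x,8,-16.2))))
for y in (-1,0,1): print(proj(c,P((108.8,y,-5.2))))
goto(.5202,.1224,.0388,-75.05)
E
```

```text
seen tip (277.0, 41.333333333333336) shoulder top (261.0, 203.66666666666666) (292.6666666666667, 205.33333333333334)
tip -9 [277.96591629  39.73937656]
tip -5.2 [277.91448096  41.75233867]
tip -1 [277.86044304  43.87012189]
sh 29 [260.29445026 215.07926967] [295.73300402 215.0563842 ]
sh 30 [260.26459537 212.94658535] [295.76808422 212.92475936]
sh 31 [260.23509518 210.80601115] [295.80273296 210.78525704]
sh 32 [260.20595676 208.65768968] [295.8369418  208.63801962]
[275.74780926  41.75093621]
[277.91448096  41.75233867]
[280.08098025  41.7584317 ]
dp [-0.2, -0.5, 60.5] yaw rad 0.0039 deg 0.2 rows>= 1.0
```

>>> {"api": "apply_moves", "payload": {
  "commands": [
    {"grip": 0.1,"dp": [0,0,30],"yaw": 0.002},
    {"grip": 0.1,"dp": [0,0,55],"yaw": 0.002},
    {"grip": 0.1,"dp": [0,0,60.5],"yaw": 0.002},
    {"grip": 0.1,"dp": [0,0,60.5],"yaw": 0.002},
    {"grip": 0.1,"dp": [0,0,60.5],"yaw": 0.002},
    {"grip": 0.1,"dp": [0,0,60.5],"yaw": 0.002}
  ]
}}

```text
time_s: 15.72
tcp_pos: [0.5205, 0.1225, 0.0399]
eef_rot: [-179.9, 0.0, -75.1]
contact_force: [-0.6, 0.2, -1.1]
gripper_width: 0.0154
```

```bash
python3 - <<'E'
from h import *
c=grab('wrist','w9');d=grab('side','s9'); s=c['state'];print(s['time_s'],s['tcp_pos'],s['eef_rot'],np.abs(s['qd']).max(),s['gripper_width'],s['contact_force'])
M=R.from_euler('xyz',s['eef_rot'],degrees=True).as_matrix()
S=np.array([.5623,-.0351]);a=np.radians(14.95);X=np.array([np.cos(a),np.sin(a)]);Y=np.array([-np.sin(a),np.cos(a)])
for n,t in (('tcp',0),('tip',109)):
    P=np.array(s['tcp_pos'])+M@np.array([t/1000,0,-.0052]);e=P[:2]-S;print(n,'sock x,y,z',(e@X*1000).round(1),(e@Y*1000).round(1),P[2])
W=lambda x,y,z:np.array([*(S+X*x+Y*y),z])
print('ear_left side',proj(d,W(0,.035,.044)),'wrist',proj(c,W(0,.035,.044)),'tip',proj(c,P),proj(d,P))
crop('w9',215,40,345,200,4.5,'c15');crop('s9',230,170,330,270,6,'c16')
E
```

```text
15.725 [0.52053483 0.12251498 0.03994656] [-1.79911716e+02  2.70850502e-02 -7.51327013e+01] 0.172631047948027 0.015414064843041246 [-0.5613238   0.19688364 -1.05987105]
tcp sock x,y,z 0.3 163.1 0.04514655701733821
tip sock x,y,z 0.1 54.1 0.04509503017904025
ear_left side [275.34755406 218.72578883] wrist [278.11767648   5.1969794 ] tip [277.91064482  41.34765556] [279.67040633 224.28736515]
```

View pics/c15.png

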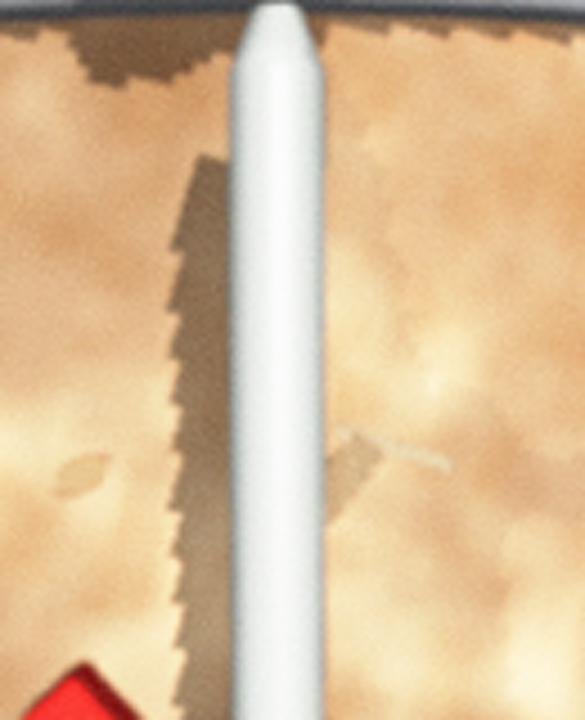

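View pics/c16.png

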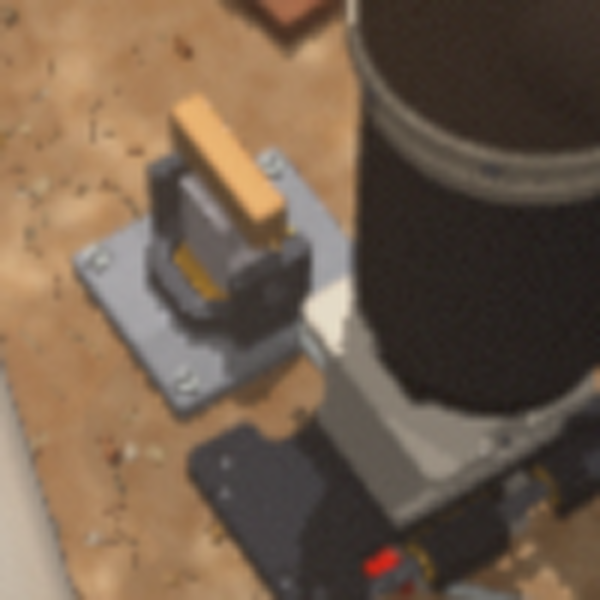

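>>> {"api": "apply_moves", "payload": {
  "commands": [
    {"grip": 0.1,"dp": [0,0.2,1],"yaw": 0},
    {"grip": 0.1,"dp": [8,0.2,1],"yaw": 0},
    {"grip": 0.1,"dp": [16,0.2,1],"yaw": 0},
    {"grip": 0.1,"dp": [20,0.2,1],"yaw": 0},
    {"grip": 0.1,"dp": [24,0.2,1],"yaw": 0},
    {"grip": 0.1,"dp": [26,0.2,1],"yaw": 0},
    {"grip": 0.1,"dp": [26,0.2,1],"yaw": 0}
  ]
}}

```text
time_s: 16.7
tcp_pos: [0.5265, 0.0969, 0.0381]
eef_rot: [-180.0, 0.0, -75.2]
contact_force: [-0.2, 0.2, -0.6]
gripper_width: 0.0158
```

>>> {"api": "apply_moves", "payload": {
  "commands": [
    {"grip": 0.1,"dp": [6,0,0],"yaw": 0},
    {"grip": 0.1,"dp": [12,0,0],"yaw": 0},
    {"grip": 0.1,"dp": [18,0,0],"yaw": 0},
    {"grip": 0.1,"dp": [24,0,0],"yaw": 0},
    {"grip": 0.1,"dp": [30,0,0],"yaw": 0},
    {"grip": 0.1,"dp": [35,0,0],"yaw": 0},
    {"grip": 0.1,"dp": [35,0,0],"yaw": 0}
  ]
}}

```text
time_s: 17.58
tcp_pos: [0.5355, 0.0628, 0.0381]
eef_rot: [180.0, -0.0, -75.2]
contact_force: [0.5, 0.3, -1.5]
gripper_width: 0.0157
```

>>> {"api": "apply_moves", "payload": {
  "commands": [
    {"grip": 0.1,"dp": [6,-0.4,0],"yaw": -0.002},
    {"grip": 0.1,"dp": [12,-0.4,0],"yaw": -0.002},
    {"grip": 0.1,"dp": [18,-0.4,0],"yaw": -0.002},
    {"grip": 0.1,"dp": [22,-0.4,0],"yaw": -0.002},
    {"grip": 0.1,"dp": [26,-0.4,0],"yaw": -0.002},
    {"grip": 0.1,"dp": [30,-0.4,0],"yaw": -0.002},
    {"grip": 0.1,"dp": [30,-0.4,0],"yaw": -0.002}
  ]
}}

```text
time_s: 18.45
tcp_pos: [0.5436, 0.0341, 0.0381]
eef_rot: [-180.0, -0.0, -75.1]
contact_force: [-0.3, 0.0, -1.7]
gripper_width: 0.0154
```

```bash
python3 - <<'E'
from h import *
c=grab('wrist','w10');s=c['state'];print(s['tcp_pos'],s['contact_force'],s['moment'])
S=np.array([.5623,-.0351]);a=np.radians(14.95);X=np.array([np.cos(a),np.sin(a)]);Y=np.array([-np.sin(a),np.cos(a)])
e=s['tcp_pos'][:2]-S;print(e@X,e@Y)
crop('w10',200,40,360,250,3.5,'c17')
E
```

```text
[0.54357992 0.03405224 0.03807628] [-0.28772071  0.02682789 -1.70286061] [ 0.07654306 -0.02335963 -0.05228548]
-0.00024681068859657194 0.07164086067948636
```

View pics/c17.png

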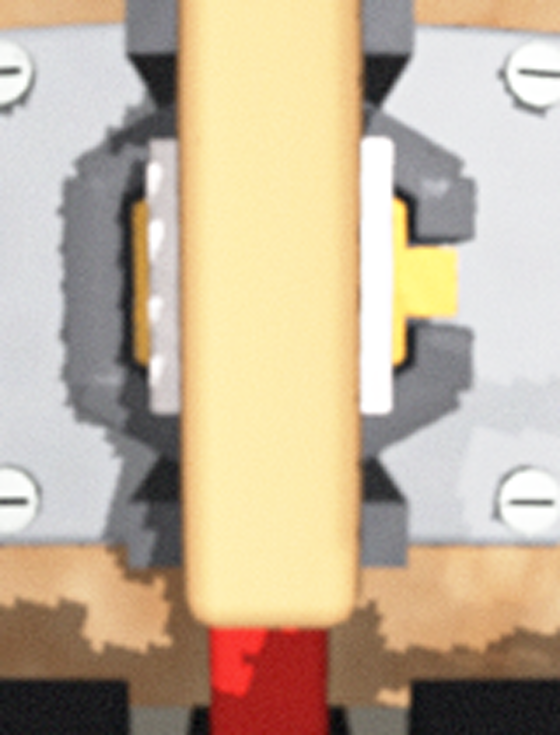

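>>> {"api": "apply_moves", "payload": {
  "commands": [
    {"grip": 0.1,"dp": [3,0,0],"yaw": 0},
    {"grip": 0.1,"dp": [5,0,0],"yaw": 0},
    {"grip": 0.1,"dp": [6.5,0,0],"yaw": 0},
    {"grip": 0.1,"dp": [6.5,0,0],"yaw": 0}
  ]
}}

```text
time_s: 19.0
tcp_pos: [0.5452, 0.0284, 0.0381]
eef_rot: [-180.0, 0.0, -75.1]
contact_force: [-2.6, 3.7, -0.7]
gripper_width: 0.0155
```

>>> {"api": "apply_moves", "payload": {
  "commands": [
    {"grip": 0.1,"dp": [1.5,0,0],"yaw": 0},
    {"grip": 0.1,"dp": [1.5,0,0],"yaw": 0},
    {"grip": 0.1,"dp": [1.5,0,0],"yaw": 0}
  ]
}}

```text
time_s: 19.38
tcp_pos: [0.5452, 0.0283, 0.0381]
eef_rot: [-180.0, 0.1, -75.1]
contact_force: [-4.8, 12.8, 1.5]
gripper_width: 0.0156
```

```bash
python3 - <<'E'
from h import *
c=grab('wrist','w11');s=c['state'];print(s['tcp_pos'],s['contact_force'],s['moment'])
S=np.array([.5623,-.0351]);a=np.radians(14.95);X=np.array([np.cos(a),np.sin(a)]);Y=np.array([-np.sin(a),np.cos(a)])
e=s['tcp_pos'][:2]-S;print(e@X,e@Y)
d=grab('side','s11');crop('s11',230,170,330,270,6,'c18')
crop('w11',200,0,360,250,3,'c19')
E
```

```text
[0.54524122 0.02829626 0.03807078] [-4.83558453 12.83348038  1.51622691] [ 4.59072905  2.06081542 -0.00966503]
-0.00012665101581403807 0.06565114164025321
```

View pics/c18.png

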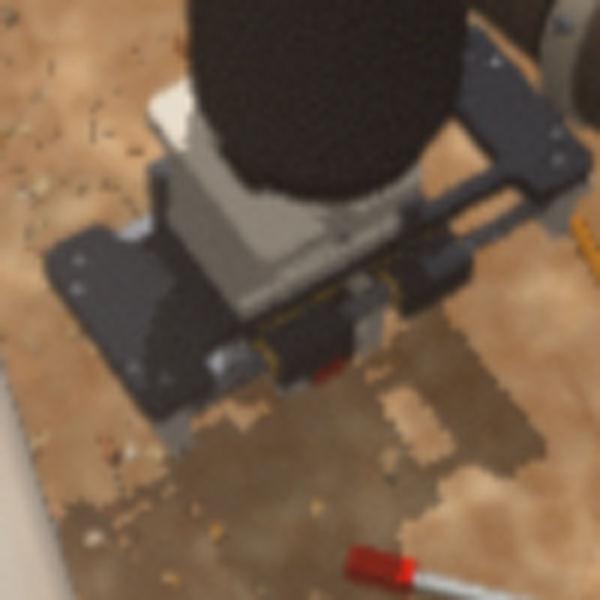

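View pics/c19.png

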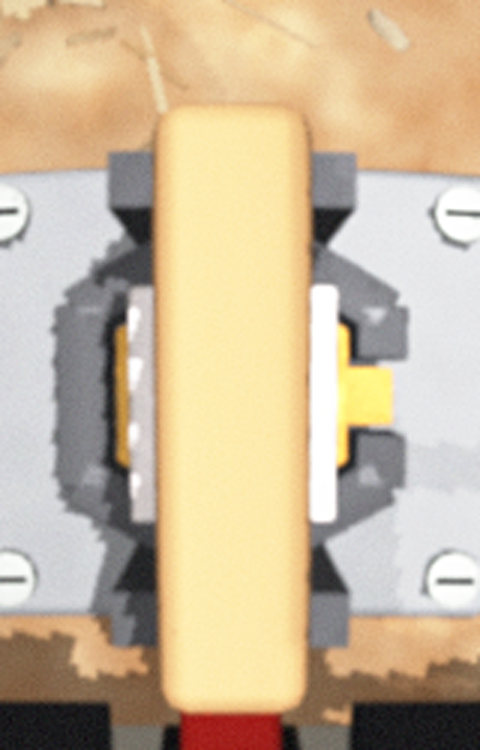

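>>> {"api": "apply_moves", "payload": {
  "commands": [
    {"grip": 0.1,"dp": [0,0,1],"yaw": 0},
    {"grip": 0.1,"dp": [0,0,1.5],"yaw": 0},
    {"grip": 0.1,"dp": [0,0,1.5],"yaw": 0}
  ]
}}

```text
time_s: 19.85
tcp_pos: [0.5456, 0.0284, 0.037]
eef_rot: [-179.9, 0.1, -75.0]
contact_force: [-5.9, 12.5, 5.8]
gripper_width: 0.0158
```

Shank is down on the hole bottoms with the shoulder on the ear; release slowly and back out.

>>> {"api": "apply_moves", "payload": {
  "commands": [
    {"grip": 0.3,"dp": [-1,0,0],"yaw": 0},
    {"grip": 0.5,"dp": [-1,0,0],"yaw": 0},
    {"grip": 0.5,"dp": [-1,0,0],"yaw": 0},
    {"grip": 0.5,"dp": [-5,0,-10],"yaw": 0},
    {"grip": 0.5,"dp": [-20,0,-40],"yaw": 0},
    {"grip": 0.5,"dp": [-60,0,-80],"yaw": 0},
    {"grip": 0.5,"dp": [-80,0,-110],"yaw": 0},
    {"grip": 0.5,"dp": [-80,0,-110],"yaw": 0},
    {"grip": 0.5,"dp": [-80,0,-110],"yaw": 0}
  ]
}}

```text
time_s: 20.98
tcp_pos: [0.5246, 0.1038, 0.1467]
eef_rot: [-180.0, 0.0, -75.0]
contact_force: [-0.0, -0.4, -0.5]
gripper_width: 0.0438
```

```bash
python3 - <<'E'
from h import *
c=grab('wrist','w12');s=c['state'];print(s['time_s'],s['tcp_pos'],s['contact_force'],s['gripper_width'])
d=grab('side','s12');crop('s12',230,170,330,270,6,'c20')
crop('w12',190,20,370,230,3.5,'c21')
S=np.array([.5623,-.0351]);a=np.radians(14.95);X=np.array([np.cos(a),np.sin(a)]);Y=np.array([-np.sin(a),np.cos(a)])
W=lambda x,y,z:np.array([*(S+X*x+Y*y),z])
f=lambda p,x0,y0,k:((np.array(p)-[x0,y0])*k).round(0)
for P in [(0,.035,.053),(0,.075,.053),(0,-.043,.042),(0,.032,.1),(.017,.035,.062),(-.017,.035,.062)]: print(P,f(proj(c,W(*P)),190,20,3.5),f(proj(d,W(*P)),230,170,6))
E
```

```text
20.975 [0.52463535 0.10377269 0.14670858] [-0.0214378  -0.40919233 -0.52881441] 0.04384411963554878
(0, 0.035, 0.053) [302. 186.] [272. 281.]
(0, 0.075, 0.053) [302. 367.] [328. 354.]
(0, -0.043, 0.042) [ 302. -116.] [169. 159.]
(0, 0.032, 0.1) [303. 131.] [268. 211.]
(0.017, 0.035, 0.062) [221. 181.] [236. 289.]
(-0.017, 0.035, 0.062) [384. 181.] [308. 249.]
```

View pics/c20.png

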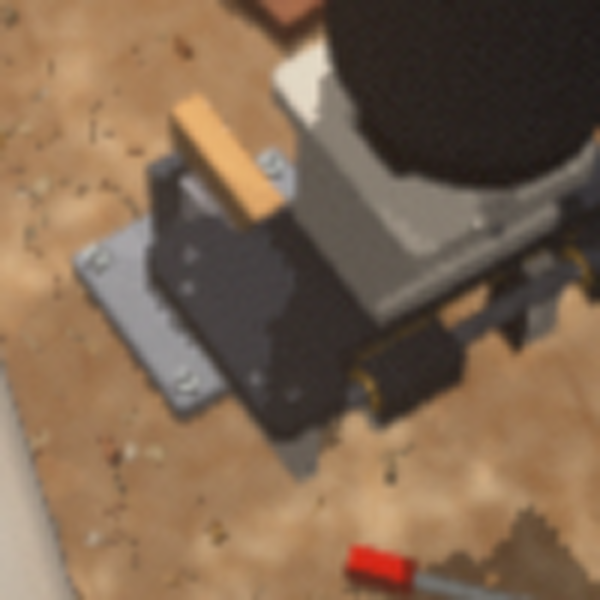

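View pics/c21.png

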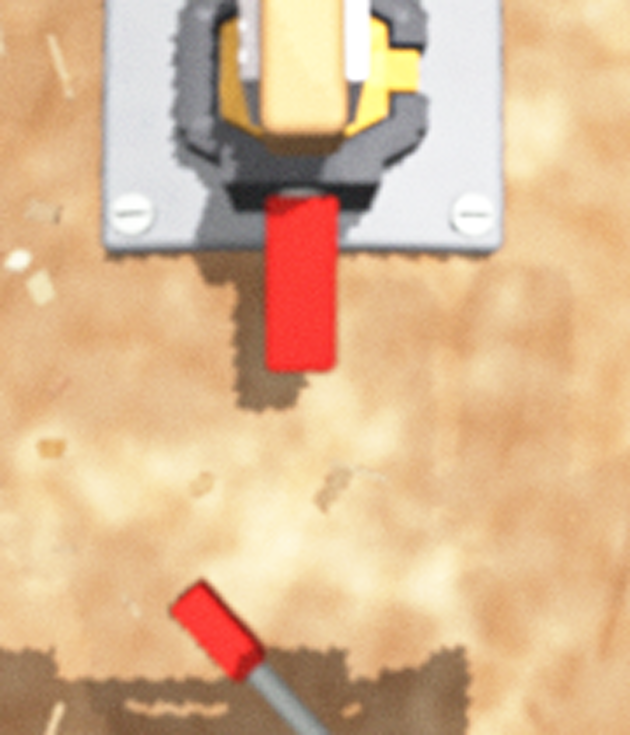

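>>> {"api": "apply_moves", "payload": {
  "commands": [
    {"grip": 0.0,"dp": [10,0,30],"yaw": 0},
    {"grip": 0.0,"dp": [30,0,60],"yaw": 0},
    {"grip": 0.0,"dp": [39,0,60],"yaw": 0},
    {"grip": 0.0,"dp": [39,0,60],"yaw": 0},
    {"grip": 0.0,"dp": [39,0,90],"yaw": 0},
    {"grip": 0.0,"dp": [39,0,109],"yaw": 0},
    {"grip": 0.0,"dp": [39,0,109],"yaw": 0},
    {"grip": 0.0,"dp": [45,0,109],"yaw": 0},
    {"grip": 0.0,"dp": [50,0,109],"yaw": 0},
    {"grip": 0.0,"dp": [55,0,109],"yaw": 0},
    {"grip": 0.0,"dp": [55,0,109],"yaw": 0}
  ],
  "newtons": 20
}}

```text
time_s: 22.45
tcp_pos: [0.5393, 0.0503, 0.0379]
eef_rot: [-180.0, 0.0, -75.1]
contact_force: [-0.1, 0.2, 0.2]
gripper_width: 0.0004
```

```bash
python3 - <<'E'
from h import *
c=grab('wrist','w13');s=c['state'];print(s['time_s'],s['tcp_pos'],s['contact_force'],s['gripper_width'])
crop('w13',190,40,370,250,3.5,'c22')
S=np.array([.5623,-.0351]);a=np.radians(14.95);X=np.array([np.cos(a),np.sin(a)]);Y=np.array([-np.sin(a),np.cos(a)])
e=s['tcp_pos'][:2]-S;print(e@X,e@Y)
E
```

```text
22.45 [0.53934402 0.0502739  0.03789032] [-0.10450886  0.15125514  0.15300879] 0.0003630083526373456
-0.0001545291758878941 0.08840619612541953
```

View pics/c22.png

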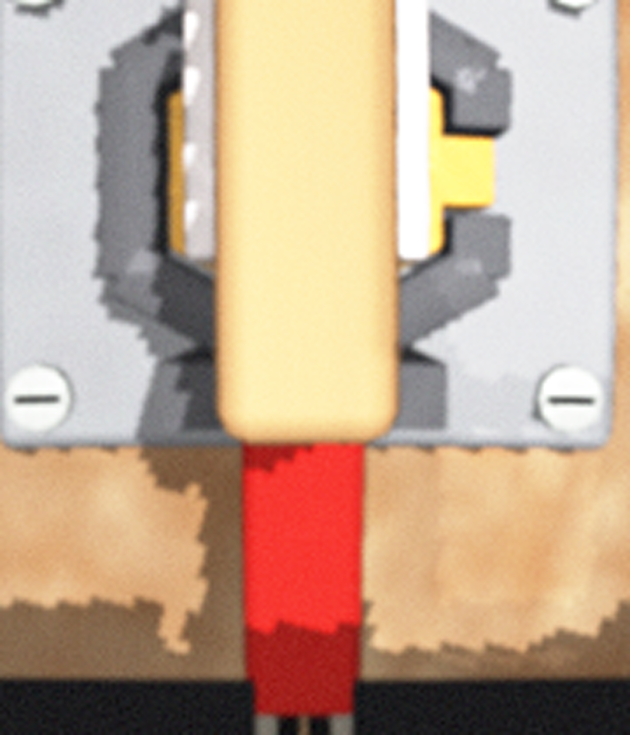

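>>> {"api": "apply_moves", "payload": {
  "commands": [
    {"grip": 0.0,"dp": [2,0,0],"yaw": 0},
    {"grip": 0.0,"dp": [3.5,0,0],"yaw": 0},
    {"grip": 0.0,"dp": [4,0,0],"yaw": 0},
    {"grip": 0.0,"dp": [4,0,0],"yaw": 0}
  ]
}}

```text
time_s: 23.0
tcp_pos: [0.5405, 0.0488, 0.0379]
eef_rot: [-179.9, 0.1, -75.0]
contact_force: [-4.0, 10.4, 4.6]
gripper_width: 0.0003
```

>>> {"api": "apply_moves", "payload": {
  "commands": [
    {"grip": 0.0,"dp": [1.5,0,0],"yaw": 0},
    {"grip": 0.0,"dp": [3,0,0],"yaw": 0},
    {"grip": 0.0,"dp": [3,0,0],"yaw": 0}
  ]
}}

```text
time_s: 23.38
tcp_pos: [0.5414, 0.0483, 0.0383]
eef_rot: [-179.8, 0.3, -75.0]
contact_force: [-10.8, 25.9, 9.2]
gripper_width: 0.0003
```

>>> {"api": "apply_moves", "payload": {
  "commands": [
    {"grip": 0.0,"dp": [-8,0,0],"yaw": 0},
    {"grip": 0.0,"dp": [-20,0,-10],"yaw": 0},
    {"grip": 0.0,"dp": [-50,0,-60],"yaw": 0},
    {"grip": 0.0,"dp": [-90,0,-110],"yaw": 0},
    {"grip": 0.0,"dp": [-150,0,-110],"yaw": 0},
    {"grip": 0.0,"dp": [-200,0,-110],"yaw": 0},
    {"grip": 0.0,"dp": [-200,0,-110],"yaw": 0},
    {"grip": 0.0,"dp": [-200,0,-110],"yaw": 0}
  ]
}}

```text
time_s: 24.38
tcp_pos: [0.489, 0.237, 0.1477]
eef_rot: [180.0, -0.0, -75.0]
contact_force: [0.5, -0.4, 0.0]
gripper_width: 0.0004
```

```bash
python3 - <<'E'
from h import *
for n in('side','top','wrist'):grab(n,n+'14')
print(get_state()['time_s'],get_state()['tcp_pos'],get_state()['contact_force'])
crop('side14',230,170,310,250,8,'c23');crop('top14',255,165,325,235,8,'c24')
import cv2
a,b=cv2.imread('pics/c23.png'),cv2.imread('pics/c24.png')
h=max(a.shape[0],b.shape[0]);cv2.imwrite('pics/c25.png',cv2.resize(np.hstack([cv2.resize(a,(560,560)),b]),(800,400)))
d=load('side14')
S=np.array([.5623,-.0351]);a=np.radians(14.95);X=np.array([np.cos(a),np.sin(a)]);Y=np.array([-np.sin(a),np.cos(a)])
W=lambda x,y,z:np.array([*(S+X*x+Y*y),z])
for P in [(.008,.035,.053),(.008,.075,.053),(-.008,.075,.053),(0,-.043,.042)]: print(P,((proj(d,W(*P))-[230,170])*8).round(0))
E
```

```text
24.525 [0.48950033 0.23611537 0.1475903 ] [ 0.77840673 -0.13225442  0.40563182]
(0.008, 0.035, 0.053) [340. 387.]
(0.008, 0.075, 0.053) [415. 485.]
(-0.008, 0.075, 0.053) [460. 459.]
(0, -0.043, 0.042) [226. 212.]
```

View pics/c23.png

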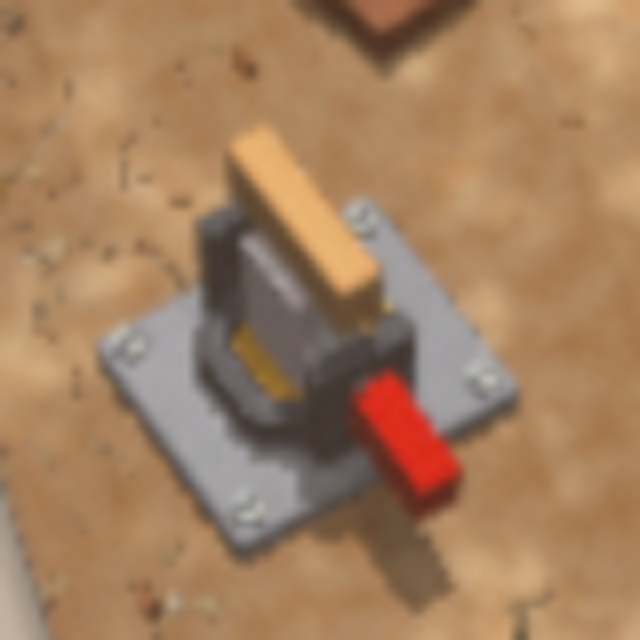

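View pics/c24.png

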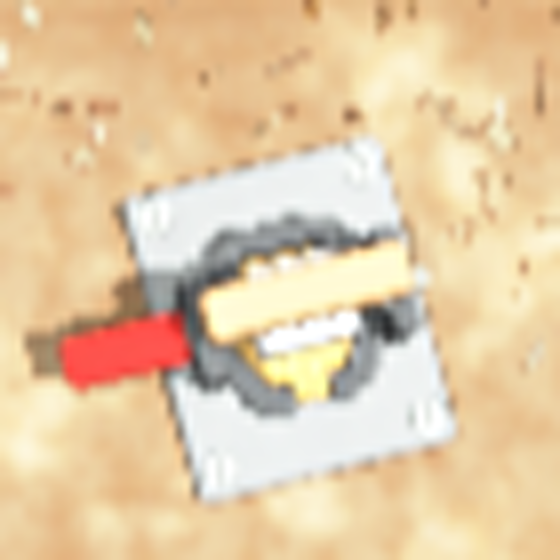

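View pics/top14.png

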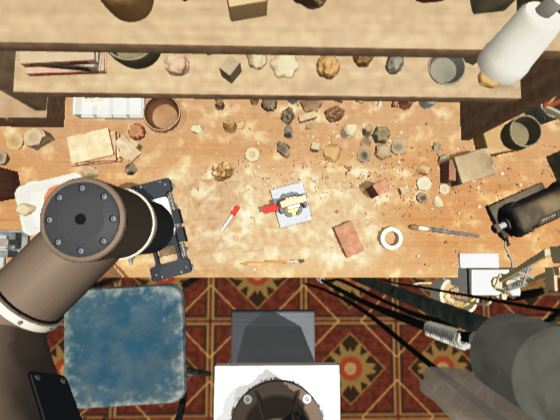

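```bash
python3 -c "
from plant import close_job
print(close_job())"
```

```text
the job is handed in; nothing more can be done
None
```

The rest is mounted and locked: its foot sits on the pocket floor with the key in the keyway. The larger red-headed pin runs through both ears and the post, pushed in from the socket's +y side. I handed the job in at about 24.5 s.

- **Seating:** the foot dropped in without catching, so no shuffling was needed. The tool then stopped at the height expected for a seated foot, even with about 18 N pressing down.
- **Pin:** the shoulder met a hard stop against the ear at about 13 N. After letting go, one wrist picture hinted at a gap of about 1 mm at the head. I pushed the head again with shut fingers to about 28 N, and it moved only about 0.5 mm, which I took as elastic give.
- **Final pictures:** the side and top views show the head against the ear and the tip out past the far ear. The bystanders I could see stand where they were; the jar's spot was behind the arm in the last top view. The arm was clear, touching nothing.
- **Not perfect:** after release the pin sits slightly tail-down, because the 10 mm shank has play in the 14 mm holes. My first grip on the rest closed on the top of the post instead of the bar, so I opened, raised 10 mm and gripped again.

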